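# Pack the mounted articulators into the carrying case

## Robot

A 6-joint arm with a two-finger parallel gripper is mounted at the origin on the work surface. World frame = base frame: x ahead of the robot, y to its left, z up, the work surface at z = 0. Lengths are in mm, angles in rad, forces in N, time in s.
With the tool pointing down it reaches from about 275 to 825 mm from the base axis. Payload 5.2 kg.
Tool frame: the origin (TCP) lies midway between the tips of the shut fingers; the grasp point (between the pads) lies 19 mm behind it; z points along the fingers, y is the line along which they close (so a half turn about z gives the same grasp; the last joint's range is limited). The gripper opens to 93 mm and grips with 3 to 60 N. Pads are 15 mm wide; open, the fingers measure 128 mm over their backs; the gripper's body (75 mm by 188 mm) begins 65 mm behind the grasp point.
Start: joints at [-1.395, 0.259, 1.535, -0, 1.348, -0.203], TCP at [203.414, -511.007, 218.653] pointing down, gripper open.
Joint ranges: [-3.14, 3.14], [-0.91, 2.08], [0.19, 2.58], [-1.22, 4.36], [0.22, 2.71], [-3.12, 3.12]. Speed limits (rad/s): [2.57, 2.57, 3.14, 3.14, 3.14, 3.14].

## Interface

Orientations are given as a 3x3 rotation matrix whose columns are the frame's x, y, z axes.
In Python, from plant import ctrl gives the robot as it stands. The module is installed in compiled form; this text tells all that it offers.
- The arm moves only by the tool jog_arm, never from a script. Its argument "steps" is a list of rows, each a list of 3 entries, a list of its own where there are three numbers: the shift along the tool's x, y, z in units of 30 mm (1.0 is 30 mm), then the turn about the tool's z in units of 6 degrees (1.0 is 6 degrees), then the opening, from 0 (shut) to 1 (fully open). A call has exactly 5 rows; each row is the pose to reach, as a shift and turn from the pose commanded when the call began, along the tool's axes at that moment; what a row does not reach only later rows make up. A row lasts 1/12 s, in which the tool goes at most 41.7 mm and 7.16 degrees, less where a joint would pass 70% of its speed; a pose out of reach is approached as far as the arm can. A call with a gripper value outside its range is refused whole. The fingers move at their own pace and stop on an object; "newtons" is the grip in N (left out, the last holds). Time passes only in rows, so rows that repeat a pose let the fingers close, or fill a call up. It gives the time, the measured TCP pose, the force, the opening and the grip force at its end, in the units of the state.
- ctrl.state(): the state, without advancing time (a new reading comes with each control period).
- ctrl.camera(name): name is "scene" or "top"; returns the picture (400x640x3 uint8, red, green, blue); there is no depth.
- ctrl.camera_info(name): a dict with "fovy" (degrees; the focal length in pixels is half the picture's height over the tangent of half this angle, whatever the lens; pixels are square), "cx", "cy" (the principal point, pixels), "extrinsics" (4x4, takes a point from camera to world coordinates). Camera axes: x right, y up, looking along -z (the intrinsics and any distortion apply to the point x, -y, -z); pixel columns grow to the right and rows downward; lengths in mm; the calibration is good to about 2 mm. A picture is of the moment at which its call begins. camera_info takes no time and is no camera call.
- ctrl.job_done(): hands the job in; it is judged then, once.
Trained networks look in the newest picture that a camera, given by its name, has taken for a name from the list of things; names that differ only in an ending like _2 or _b are one class to them, and where a whole thing is asked for, a point or a joint stands for the part that bears it (a point fixed in the world has none). Each returns a list of dicts, best first, with "conf" (0 to 1); they miss things now and then, are a little off and sometimes report something else, mostly with a low value. They report only what shows in the picture. A call takes as long as a camera call.
- ctrl.masks_of(camera, thing): "pixels" (400x640 bool, what is visible of it) and "pixel" ([row, column] in pixels, amid what is visible of it).
- ctrl.landmark_of(camera, thing): "pixel" ([row, column] in pixels: a listed point, or the origin of a listed thing).
The state is a dict: "clock": time; "joints": joint angles; "joint_vel": joint speeds; "joint_efforts": joint torques, N m; "tool_pos": TCP position; "orientation": TCP orientation; "wrist_force": force on the tool from outside, world axes, zero at the start; "wrist_torque": the same for the moment, N m; "gripper_width": finger opening in mm; "grip_force": force on a finger pad.
Only numpy, scipy, OpenCV 4.12 (cv2) and the standard library are available. Lean on these libraries where they do the work, as an engineer would, in place of code of your own. Each camera call takes 0.05 s, during which the arm holds its last target. There are 200 camera calls.

## Task

Pack the articulators standing on the bench (two or three) into the carrying case for the courier: lift the hood off and set it down flat on the bare metal plate, stand each articulator upright on the floor of a compartment of its own, then put the hood back on, fully home. Lift each one by its slippery top bar at its own balance point, which you find by a small trial lift, setting it down again and shifting your grip until it comes up level; carry it level, never leaning by more than five degrees or so once it is off the bench by more than a few centimetres, and never let it drop, for the plaster teeth chip. Leave the other things on the bench where they are.

Things in the scene. Friction and masses are not known exactly. Their poses are not given: they have to be found in the camera images.
- art_a: dental articulator (all look alike), locked shut on two plaster models: 118 long (x), 84 wide, 114 high, 0.6 to 1 kg. Origin: centre of underside; x from the rear hinge (posts at x -50, y +-36, 14 by 9, up to z 104 with the cross axle) to the front pin (x 54, diameter 8, up to z 114). Plaster 56 wide, x -8 to 44, up to z 75. Taken by the round top bar only (see its point). May be absent
- art_b: another dental articulator (all look alike), locked shut on two plaster models: 118 long (x), 84 wide, 114 high, 0.6 to 1 kg. Origin: centre of underside; x from the rear hinge (posts at x -50, y +-36, 14 by 9, up to z 104 with the cross axle) to the front pin (x 54, diameter 8, up to z 114). Plaster 56 wide, x -8 to 44, up to z 75. Taken by the round top bar only (see its point). May be absent
- art_c: a third dental articulator (all look alike), locked shut on two plaster models: 118 long (x), 84 wide, 114 high, 0.6 to 1 kg. Origin: centre of underside; x from the rear hinge (posts at x -50, y +-36, 14 by 9, up to z 104 with the cross axle) to the front pin (x 54, diameter 8, up to z 114). Plaster 56 wide, x -8 to 44, up to z 75. Taken by the round top bar only (see its point). May be absent
- art_a_bar (a point): art_a's top bar at its x = 0, z = 94, axes as art_a: chromed and oiled, diameter 12, along x from -50 to 54, free from -40 to 43. Slippery (friction near 0.1): it slips through a grip under 50 N and, even at 60 N, swivels, dips and slides if held over about 1 cm from the balance point (45 to 65 below the bar, anywhere from x = -31 to 28), different in each (hidden weights)
- art_b_bar (a point): art_b's top bar at its x = 0, z = 94, axes as art_b: chromed and oiled, diameter 12, along x from -50 to 54, free from -40 to 43. Slippery (friction near 0.1): it slips through a grip under 50 N and, even at 60 N, swivels, dips and slides if held over about 1 cm from the balance point (45 to 65 below the bar, anywhere from x = -31 to 28), different in each (hidden weights)
- art_c_bar (a point): art_c's top bar at its x = 0, z = 94, axes as art_c: chromed and oiled, diameter 12, along x from -50 to 54, free from -40 to 43. Slippery (friction near 0.1): it slips through a grip under 50 N and, even at 60 N, swivels, dips and slides if held over about 1 cm from the balance point (45 to 65 below the bar, anywhere from x = -31 to 28), different in each (hidden weights)
- case: carrying case fixed to the bench, left or right. Origin: centre of underside, x along its length. Plinth 384 by 188 by 12 high; on it a tray 356 by 160 outside, 5 thick walls and two cross walls up to z 48: three compartments, centres at x -117, 0, 117, each 112 (x) by 150 (y), floor at z 12. Articulators fit with their length along the case's y, either way round.
- hood: the case's loose hood, a grey box open below, 372 (x) by 176 (y) by 125 high, walls 4 thick (4 of play on each side of the tray), 0.45 kg, handle on top; at the start on the case, standing on the plinth around the tray. Origin: centre of its open underside, 12 above the case's origin when fully home; fits either way round and clears the packed articulators by 7
- hood_handle (a point): middle of the hood's handle, a black bar 110 long along the hood's x, 16 wide (y), 14 high, centre 159 above the hood's underside and 34 above its top; open below for 27 between two posts at x = +-49
- plate: bare metal work plate 420 (x) by 250 (y) by 3 thick, fixed flat on the bench on the other side from the case, always clear. Origin: centre of its underside; top at z = 3
- cast: bystander: loose plaster study cast 56 by 60 by 31; origin at the centre of its underside
- jar: bystander: jar, diameter 54, 62 high; origin at the centre of its underside
- wax_knife: bystander: slim wax knife 170 long lying on the bench; origin under its middle
- pen_cup: bystander: dark cup, diameter 80, of pens and scissors, about 170 high; origin at the centre of its underside
- spray: bystander: white spray bottle, diameter 72, 180 high; origin at the centre of its underside
- goggles: bystander: safety glasses 130 wide; origin under the lenses

How it is judged:
By the outcome, as a careful person would: the job done as asked, in the order asked, and still so for the second after the job is handed in, with the robot touching nothing.
Of art_a, art_b, art_c only 2 to 3 are there at a start; the rules pass over those that are not, and their reading is None.
At some moment in a run one of art_a, art_b, art_c may be knocked a few centimetres aside while the robot is not near it.
It also fails if it takes over 210 s, if anything falls off the work surface, if the arm or the gripper's body presses on something with over 40 N, if the wrist force passes 120 N, or if a joint passes its speed limit or range.

## Working session

There is one attempt and no reset: what is moved stays moved. The work goes in short steps, Python scripts to look and compute and a tool call to move; the robot and the scene stay as the last step left them, time stands still between calls to the robot, and variables do not carry over. Pictures are saved under pics/ and viewed, at most 14 in all, crops included, and the job is handed in when it is done.

Besides the shell and the picture viewer there is one more tool, called after "Emit:" as name(argument=value, ...) on one line, values as JSON. jog_arm: Moves the arm, as the interface text tells. Its arguments: {"type":"object","properties":{"steps":{"type":"array","items":{"type":"array"}},"newtons":{"type":"number"}},"required":["steps"]}

```bash
mkdir -p pics
cat > h.py <<'E'
import numpy as np, cv2
from plant import ctrl
def K(name):
    i=ctrl.camera_info(name); return i,200/np.tan(np.radians(i["fovy"])/2),np.array(i["extrinsics"])
def proj(name,P):
    i,f,E=K(name); p=np.linalg.inv(E)@np.append(P,1); return np.array([i["cy"]-f*p[1]/-p[2], i["cx"]+f*p[0]/-p[2]])
def unproj(name,rc,z):
    i,f,E=K(name); d=E[:3,:3]@np.array([(rc[1]-i["cx"])/f,-(rc[0]-i["cy"])/f,-1]); o=E[:3,3]; return o+d*(z-o[2])/d[2]
def snap(name,fn=None):
    im=ctrl.camera(name)
    if fn: cv2.imwrite("pics/"+fn,im[:,:,::-1])
    return im
E
python3 - <<'E'
from h import *
np.set_printoptions(precision=1,suppress=True)
for c in ("scene","top"):
    snap(c,c+"0.png"); i=ctrl.camera_info(c); print(c,i)
for c in ("top","scene"):
  for t,z in (("art_a",0),("art_a_bar",94),("hood",12),("hood_handle",171),("case",0),("plate",0),("pen_cup",0),("spray",0),("jar",0),("cast",0),("goggles",0),("wax_knife",0)):
    for d in ctrl.landmark_of(c,t):
        print(c,t,round(d["conf"],2),np.array(d["pixel"]),unproj(c,d["pixel"],z))
s=ctrl.state();print(s["clock"],s["orientation"],s["wrist_force"])
E
```

```text
scene {'fovy': 57.64757732645669, 'cx': 318.9539140870411, 'cy': 196.5379237942, 'extrinsics': array([[  -0.7,   -0.6,    0.4, 1114.8],
       [   0.7,   -0.6,    0.3,  434.7],
       [   0. ,    0.5,    0.9, 1293.5],
       [   0. ,    0. ,    0. ,    1. ]])}
top {'fovy': 46.16182301544156, 'cx': 317.87692028826785, 'cy': 201.2805693649982, 'extrinsics': array([[   0. ,    1. ,   -0.1,  413.9],
       [  -1. ,    0. ,    0. ,   11.3],
       [   0. ,    0.1,    1. , 1506.8],
       [   0. ,    0. ,    0. ,    1. ]])}
top art_a 0.64 [246.4 283.4] [459.4 109.    0. ]
top art_a 0.62 [247.3 347.9] [461.8 -97.2   0. ]
top art_a_bar 0.85 [199.3 313.3] [601.3  17.1  94. ]
top art_a_bar 0.58 [246.4 354.2] [ 462.  -109.3   94. ]
top hood 0.9 [242.5 210.2] [465.5 340.4  12. ]
top hood_handle 0.96 [236.  196.8] [477.4 344.3 171. ]
top plate 0.89 [239.7 424.3] [ 492.3 -342.1    0. ]
top plate 0.16 [246.5 356.6] [ 465.1 -125.     0. ]
top pen_cup 0.73 [235.  497.7] [ 513.5 -578.8    0. ]
top pen_cup 0.67 [153.9 251.4] [758.3 224.1   0. ]
top spray 0.89 [209.9 149.1] [565.4 544.9   0. ]
top spray
[... 629 characters left out ...]
0.91 [229.8 426.1] [484.  348.6 171. ]
scene plate 0.71 [150.6 285.4] [ 488.2 -344.2    0. ]
scene pen_cup 0.93 [277.1 342.8] [752.1 219.6   0. ]
scene pen_cup 0.28 [227.1 423.8] [384.2 322.2  -0. ]
scene spray 0.84 [300.5 443.6] [575.3 536.7   0. ]
scene jar 0.67 [250.5 326.6] [715.4 107.    0. ]
scene jar 0.28 [203.7 327.7] [561.6 -25.5   0. ]
scene cast 0.55 [206.3 278.8] [ 704.9 -163.3    0. ]
scene goggles 0.71 [125.9 247.4] [ 506.8 -575.8    0. ]
scene wax_knife 0.67 [193.9 376.4] [390.7  91.6   0. ]
scene wax_knife 0.55 [227.2 268.8] [ 796.7 -125.1    0. ]
scene wax_knife 0.32 [251.6 325.1] [722.5 105.8   0. ]
1.3 [[ 0.9  0.4  0. ]
 [ 0.4 -0.9 -0. ]
 [ 0.   0.  -1. ]] [ 0.1 -0.2 -0.7]
```

Run:
```python
import cv2
a=cv2.imread("pics/top0.png");cv2.imwrite("pics/top0c.png",cv2.resize(a[130:330,130:530],None,fx=2,fy=2,interpolation=3))
a=cv2.imread("pics/scene0.png");cv2.imwrite("pics/sc0c.png",cv2.resize(a[100:350,220:520],None,fx=2.4,fy=2.4,interpolation=3))
```

```text
(no output)
```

View pics/top0c.png

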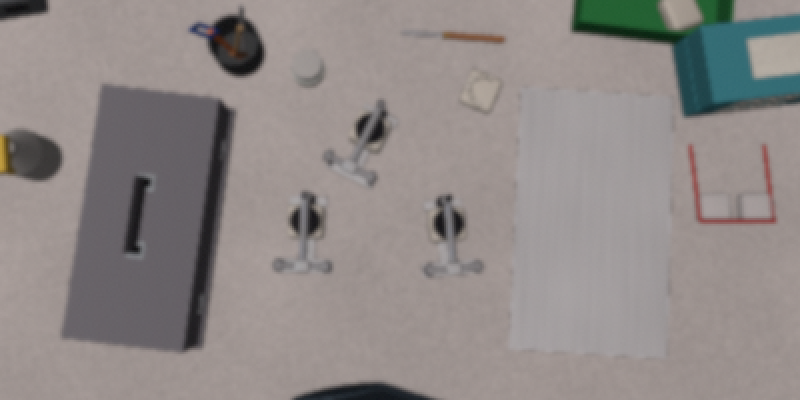

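View pics/sc0c.png

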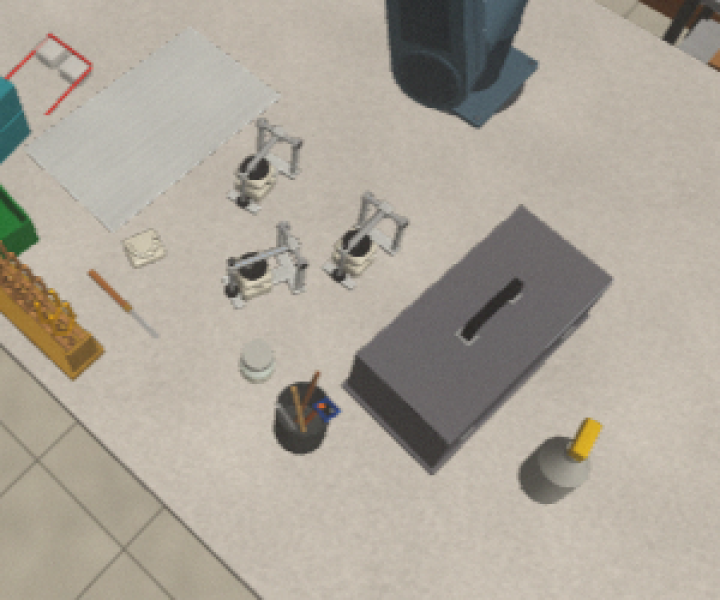

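The top picture shows three articulators (crop px ~(305,225), (370,135), (450,230)), the hood on the case to the left, the plate clear to the right, and the bystanders behind. Next I fit poses by silhouette.

```bash
cat >> h.py <<'E'
from scipy.optimize import minimize
def box(x0,x1,y0,y1,z0,z1): return np.array([[x,y,z] for x in(x0,x1) for y in(y0,y1) for z in(z0,z1)],float)
ART=[box(-57,59,-10,10,0,8),box(-57,-43,-42,42,0,8),box(-57,-43,31.5,40.5,0,104),box(-57,-43,-40.5,-31.5,0,104),box(-55,-45,-42,42,98,108),
 box(-50,54,-6,6,88,100),box(-8,44,-28,28,8,75),box(50,58,-4,4,0,114)]
HOOD=[box(-186,186,-88,88,0,125),box(-55,55,-8,8,125,166)]
PLATE=[box(-210,210,-125,125,0,3)]
CASE=[box(-192,192,-94,94,0,12),box(-178,178,-80,80,12,48)]
def RT(p,z):
    x,y,a=p; c,s=np.cos(a),np.sin(a); return np.array([[c,-s,0],[s,c,0],[0,0,1]]),np.array([x,y,z])
S=4
def render(cam,boxes,p,z,win):
    R,t=RT(p,z); i,f,E=K(cam); Ei=np.linalg.inv(E); r0,c0,h,w=win
    m=np.zeros((h*S,w*S),np.uint8)
    for b in boxes:
        q=(b@R.T+t)@Ei[:3,:3].T+Ei[:3,3]
        u=np.stack([i["cx"]-f*q[:,0]/q[:,2]-c0,i["cy"]+f*q[:,1]/q[:,2]-r0],1)
        cv2.fillConvexPoly(m,cv2.convexHull(np.round((u+.5)*S).astype(np.int32)),1)
    return m
def fit(masks,boxes,p0,z,ir=(25,.25)):
    T=[]
    for cam,m in masks:
        r,c=np.nonzero(m); win=(r.min()-12,c.min()-12,np.ptp(r)+25,np.ptp(c)+25)
        M=cv2.warpAffine(m.astype(np.uint8),np.float32([[S,0,-win[1]*S],[0,S,-win[0]*S]]),(win[3]*S,win[2]*S),flags=cv2.INTER_NEAREST); T.append((cam,M,win))
    def cost(p):
        o=0
        for cam,M,win in T:
            r=render(cam,boxes,p,z,win); o+=1-(r&M).sum()/max(1,(r|M).sum())
        return o/len(T)
    p0=np.array(p0,float); sx=np.array([p0]+[p0+d for d in np.diag([ir[0],ir[0],ir[1]])])
    r=minimize(cost,p0,method="Nelder-Mead",options=dict(initial_simplex=sx,xatol=.05,fatol=1e-4,maxiter=250))
    sx=np.array([r.x]+[r.x+d for d in np.diag([-6,6,-.1])])
    r=minimize(cost,r.x,method="Nelder-Mead",options=dict(initial_simplex=sx,xatol=.05,fatol=1e-4,maxiter=250))
    return r.x,r.fun
def getmasks(cam,t,n=6):
    return [d for d in ctrl.masks_of(cam,t) if d["conf"]>.3][:n]
def near(ds,cam,P,tol=25):
    rc=proj(cam,P); c=[d for d in ds if np.hypot(*(np.array(d["pixel"])-rc))<tol]
    return min(c,key=lambda d:np.hypot(*(np.array(d["pixel"])-rc)))["pixels"] if c else None
def findobj(t,boxes,p0,z,zc,dets=None,cams=("top","scene"),tol=25):
    ms=[]
    for c in cams:
        ds=dets[c] if dets else getmasks(c,t); m=near(ds,c,(p0[0],p0[1],zc),tol)
        if m is not None: ms.append((c,m))
    if not ms: return None
    out=fit(ms,boxes,p0,z); return out[0],round(out[1],3),[c for c,_ in ms]
def yaw(): 
    R=np.array(ctrl.state()["orientation"]); return np.arctan2(R[1,0],R[0,0])
def go(P,a):
    """units for tool shift and turn to TCP P, yaw a (mod pi nearest)"""
    s=ctrl.state(); R=np.array(s["orientation"]); d=R.T@(np.array(P)-s["tool_pos"])/30
    da=(a-yaw()+np.pi/2)%np.pi-np.pi/2
    print("go shift",d.round(3),"turn",round(-np.degrees(da)/6,2),"yaw",round(np.degrees(yaw()),1),"alt turn",round(-np.degrees(da)/6+30,2), "j6",round(s["joints"][5],2))
E
cat > arts.py <<'E'
from h import *
import sys
def arts(guesses):
    D={c:getmasks(c,"art_a") for c in("top","scene")}; out=[]
    for g in guesses:
        best=None
        r=findobj("art_a",ART,g,0,50,D,tol=18)
        print("art",None if r is None else (r[0].round(2),np.degrees(r[0][2]).round(1),r[1],r[2])); out.append(r)
    return out
E
python3 - <<'E'
from arts import *
np.set_printoptions(precision=2,suppress=True)
print("hood",findobj("hood",HOOD,(480,344,-.17),12,80,tol=40))
print("plate",findobj("plate",PLATE,(490,-342,0),0,0,tol=40))
arts([(461,105,0),(461,-110,0),(603,10,-.45)])
go((480,344,260),-.17)
E
```

```text
hood (array([475.78, 341.56,  -0.09]), np.float64(0.047), ['top', 'scene'])
plate (array([ 493.51, -350.57,   -0.05]), np.float64(0.049), ['top', 'scene'])
art (array([463.12, 107.79,   0.04]), np.float64(2.3), np.float64(0.244), ['top', 'scene'])
art (array([ 464.15, -110.69,    0.14]), np.float64(8.3), np.float64(0.232), ['top', 'scene'])
art (array([608.21,  20.59,  -0.43]), np.float64(-24.9), np.float64(0.222), ['top', 'scene'])
go shift [ 19.11 -23.07  -1.38] turn 5.24 yaw 21.7 alt turn 35.24 j6 -0.2
```

Run:
```python
from h import *
np.set_printoptions(precision=3,suppress=True)
print(K("top")[2])
out=[]
for cam,(r0,c0) in (("top",(130,150)),("scene",(100,220))):
    a=cv2.imread(f"pics/{cam}0.png"); S_=4
    a=cv2.resize(a,None,fx=S_,fy=S_,interpolation=3)
    for B,p,z in ((HOOD,(475.8,341.6,-.09),12),(PLATE,(493.5,-350.6,-.05),0),(ART,(463.1,107.8,.04),0),(ART,(464,-110.7,.14),0),(ART,(608,20.6,-.43),0)):
        R,t=RT(p,z)
        for b in B:
            q=np.array([proj(cam,R@v+t) for v in b]); h=cv2.convexHull(((q[:,::-1]+.5)*S_).astype(np.int32))
            cv2.polylines(a,[h],True,(0,0,255),1)
    out.append(a)
t,s=out
cv2.imwrite("pics/o1.png",np.hstack([t[600:1200,620:1020],s[680:1280,1520:1920]]))
cv2.imwrite("pics/o2.png",np.vstack([t[760:1100,1070:1470],s[620:880,1200:1600]]))
```

```text
[[   0.025    0.992   -0.128  413.887]
 [  -1.       0.026    0.006   11.285]
 [   0.009    0.127    0.992 1506.819]
 [   0.       0.       0.       1.   ]]
```

View pics/o1.png

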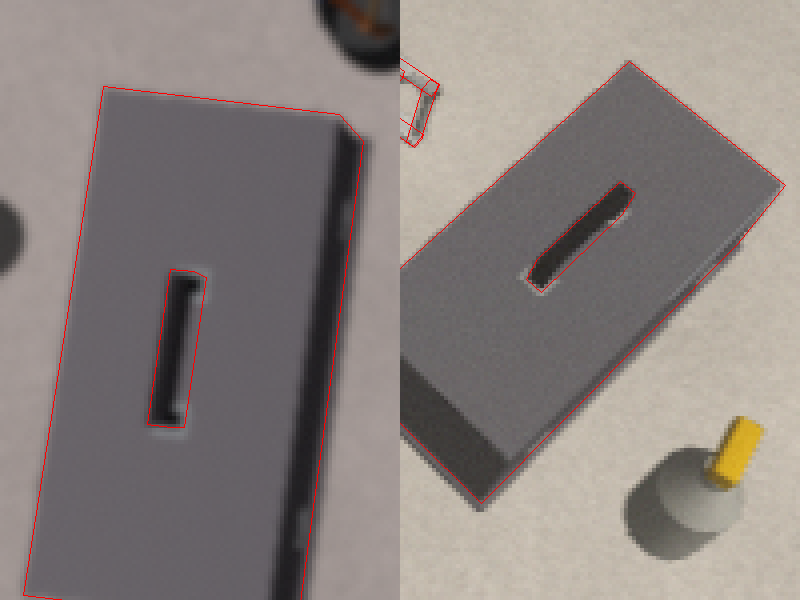

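View pics/o2.png

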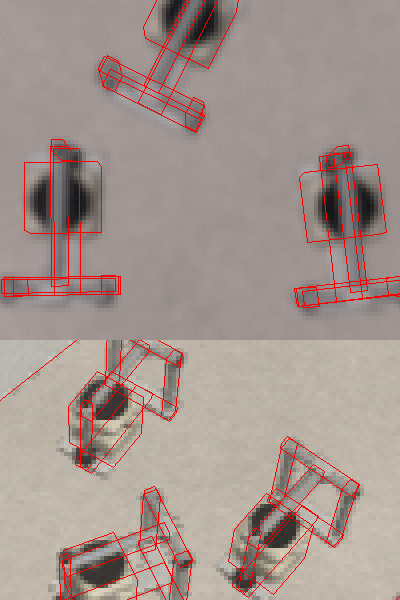

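Overlays match well: hood at (476,342), yaw −5°; plate at (493,−351), yaw −3°. Going to the hood handle.

Emit:
jog_arm(steps=[[[0.8, -0.9, -0.3], 0, 1], [[1.6, -1.8, -0.6], 0, 1], [[2.4, -2.8, -0.9], 0, 1], [[3.2, -3.7, -1.2], 0, 1], [[3.9, -4.6, -1.4], 0, 1]])

```text
clock: 2.02
tool_pos: [261.6, -338.0, 261.4]
orientation: [[0.929, 0.37, 0.001], [0.37, -0.929, -0.001], [0.0, 0.001, -1.0]]
wrist_force: [-0.1, 0.6, 0.3]
gripper_width: 93.4
grip_force: 0.0
```

Emit:
jog_arm(steps=[[[0.8, -0.9, 0], 0, 1], [[1.6, -1.8, 0], 0, 1], [[2.4, -2.8, 0], 0, 1], [[3.2, -3.7, 0], 0, 1], [[3.9, -4.6, 0], 0, 1]])

```text
clock: 2.43
tool_pos: [319.0, -166.2, 260.9]
orientation: [[0.929, 0.37, 0.001], [0.37, -0.929, -0.0], [0.001, 0.001, -1.0]]
wrist_force: [0.6, 0.8, -0.3]
gripper_width: 93.1
grip_force: 0.0
```

Emit:
jog_arm(steps=[[[0.8, -0.9, 0], 0, 1], [[1.6, -1.8, 0], 0, 1], [[2.4, -2.8, 0], 0, 1], [[3.2, -3.7, 0], 0, 1], [[3.9, -4.6, 0], 0, 1]])

```text
clock: 2.85
tool_pos: [376.8, 5.4, 261.0]
orientation: [[0.929, 0.37, 0.001], [0.37, -0.929, -0.0], [0.001, 0.001, -1.0]]
wrist_force: [0.5, -0.7, -0.7]
gripper_width: 92.9
grip_force: 0.0
```

Emit:
jog_arm(steps=[[[0.8, -0.9, 0], 0, 1], [[1.6, -1.8, 0], 0, 1], [[2.4, -2.8, 0], 0, 1], [[3.2, -3.7, 0], 0, 1], [[3.9, -4.6, 0], 0, 1]])

```text
clock: 3.27
tool_pos: [434.5, 177.2, 260.8]
orientation: [[0.929, 0.37, 0.001], [0.37, -0.929, 0.0], [0.001, 0.0, -1.0]]
wrist_force: [0.8, -0.6, 0.9]
gripper_width: 93.2
grip_force: 0.0
```

Emit:
jog_arm(steps=[[[0.7, -0.9, 0], 1, 1], [[1.4, -1.8, 0], 2, 1], [[2.1, -2.8, 0], 3, 1], [[2.8, -3.7, 0], 4, 1], [[3.5, -4.6, 0], 4.5, 1]])

```text
clock: 3.68
tool_pos: [480.7, 343.9, 260.6]
orientation: [[0.995, -0.097, 0.0], [-0.097, -0.995, -0.0], [0.0, 0.0, -1.0]]
wrist_force: [0.6, 0.5, 0.3]
gripper_width: 92.7
grip_force: 0.0
```

Run:
```python
from h import *
s=ctrl.state();print(s["clock"],np.round(s["tool_pos"]))
go((475.8,342,220),-.088)
go((475.8,342,152),-.088)
```

```text
3.6833 [481. 344. 261.]
go shift [-0.155  0.08   1.354] turn -0.09 yaw -5.6 alt turn 29.91 j6 2.1
go shift [-0.155  0.08   3.62 ] turn -0.09 yaw -5.6 alt turn 29.91 j6 2.1
```

Emit:
jog_arm(steps=[[[-0.15, 0.1, 0.9], -0.1, 1], [[-0.15, 0.1, 1.8], -0.1, 1], [[-0.15, 0.1, 2.7], -0.1, 1], [[-0.15, 0.1, 3.3], -0.1, 1], [[-0.15, 0.1, 3.6], -0.1, 1]], newtons=40)

```text
clock: 4.1
tool_pos: [474.2, 338.8, 149.6]
orientation: [[0.997, -0.082, -0.004], [-0.082, -0.997, -0.002], [-0.004, 0.002, -1.0]]
wrist_force: [-0.3, -0.2, 0.0]
gripper_width: 92.6
grip_force: 0.0
```

Emit:
jog_arm(steps=[[[0, 0, 0], 0, 0.1], [[0, 0, 0], 0, 0], [[0, 0, 0], 0, 0], [[0, 0, 0], 0, 0], [[0, 0, 0], 0, 0]])

```text
clock: 4.52
tool_pos: [476.7, 339.7, 154.1]
orientation: [[0.997, -0.082, 0.002], [-0.082, -0.997, 0.001], [0.002, -0.001, -1.0]]
wrist_force: [0.4, -0.5, -0.1]
gripper_width: 64.3
grip_force: 0.0
```

Emit:
jog_arm(steps=[[[0, 0, 0], 0, 0], [[0, 0, 0], 0, 0], [[0, 0, 0], 0, 0], [[0, 0, -0.1], 0, 0], [[0, 0, -0.3], 0, 0]])

```text
clock: 4.93
tool_pos: [475.4, 339.2, 161.3]
orientation: [[0.997, -0.082, -0.002], [-0.082, -0.997, -0.001], [-0.001, 0.001, -1.0]]
wrist_force: [-0.4, -0.8, -0.5]
gripper_width: 30.7
grip_force: 0.0
```

Emit:
jog_arm(steps=[[[0, 0, -0.3], 0, 0], [[0, 0, -0.6], 0, 0], [[0, 0, -0.9], 0, 0], [[0, 0, -1.2], 0, 0], [[0, 0, -1.5], 0, 0]])

```text
clock: 5.35
tool_pos: [476.1, 339.5, 208.1]
orientation: [[0.997, -0.082, 0.001], [-0.082, -0.997, 0.0], [0.001, -0.0, -1.0]]
wrist_force: [-0.5, 0.0, 0.3]
gripper_width: 1.0
grip_force: 0.0
```

Emit:
jog_arm(steps=[[[0, 0, -0.6], 0, 0], [[0, 0, -1.2], 0, 0], [[0, 0, -1.8], 0, 0], [[0, 0, -2.4], 0, 0], [[0, 0, -3], 0, 0]])

```text
clock: 5.77
tool_pos: [475.8, 339.3, 298.3]
orientation: [[0.997, -0.082, 0.0], [-0.082, -0.997, 0.0], [0.0, -0.0, -1.0]]
wrist_force: [0.0, 0.1, 0.2]
gripper_width: 0.3
grip_force: 0.0
```

Run:
```python
from h import *
snap("scene","l1.png")
s=ctrl.state();print(s["clock"],np.round(s["tool_pos"]),s["wrist_force"],s["gripper_width"])
go((492,-349,s["tool_pos"][2]),-.05)
```

```text
5.8167 [477. 340. 302.] [0.77553984 0.09613558 2.02364785] 0.5933525123537033
go shift [ 2.373 22.849 -0.064] turn -0.31 yaw -4.7 alt turn 29.69 j6 2.08
```

View pics/l1.png

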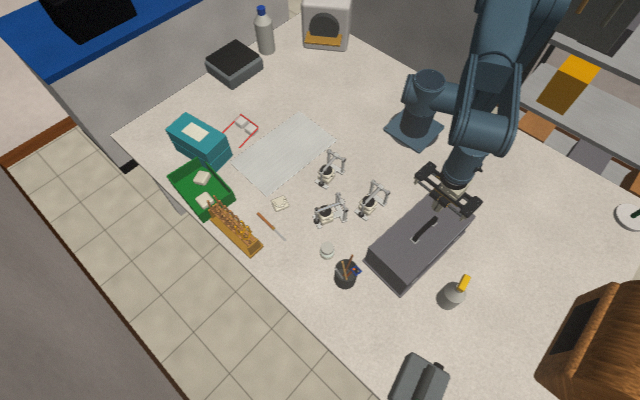

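Fingers need about 1.1 s to close; I lifted too early, nothing touched. Back down with a narrower opening.

Emit:
jog_arm(steps=[[[0, 0, 0.8], 0, 0.45], [[0, -0.05, 1.6], 0, 0.45], [[0, -0.05, 2.2], 0, 0.45], [[0, -0.05, 2.4], 0, 0.45], [[0, -0.05, 2.4], 0, 0.45]])

```text
clock: 6.23
tool_pos: [474.9, 340.4, 222.8]
orientation: [[0.997, -0.082, -0.004], [-0.082, -0.997, -0.002], [-0.003, 0.002, -1.0]]
wrist_force: [-0.2, 0.1, -0.4]
gripper_width: 29.2
grip_force: 0.0
```

Emit:
jog_arm(steps=[[[0, 0, 0.6], 0, 0.45], [[0, 0, 1.2], 0, 0.45], [[0, 0, 1.8], 0, 0.45], [[0, 0, 2.3], 0, 0.45], [[0, 0, 2.5], 0, 0.45]])

```text
clock: 6.65
tool_pos: [475.8, 340.7, 149.0]
orientation: [[0.997, -0.082, -0.001], [-0.082, -0.997, -0.0], [-0.001, 0.001, -1.0]]
wrist_force: [-0.9, 0.3, -0.1]
gripper_width: 42.1
grip_force: 0.0
```

Emit:
jog_arm(steps=[[[0, 0, 0], 0, 0], [[0, 0, 0], 0, 0], [[0, 0, 0], 0, 0], [[0, 0, 0], 0, 0], [[0, 0, 0], 0, 0]])

```text
clock: 7.07
tool_pos: [476.7, 341.4, 150.9]
orientation: [[0.997, -0.082, 0.002], [-0.082, -0.997, 0.001], [0.002, -0.002, -1.0]]
wrist_force: [0.2, 1.3, 2.8]
gripper_width: 15.7
grip_force: 40.0
```

Emit:
jog_arm(steps=[[[0, 0, 0], 0, 0], [[0, 0, 0], 0, 0], [[0, 0, 0], 0, 0], [[0, 0, 0], 0, 0], [[0, 0, 0], 0, 0]])

```text
clock: 7.48
tool_pos: [476.7, 341.5, 150.8]
orientation: [[0.997, -0.082, 0.002], [-0.082, -0.997, 0.001], [0.002, -0.002, -1.0]]
wrist_force: [0.6, 2.1, 4.9]
gripper_width: 15.7
grip_force: 40.0
```

Emit:
jog_arm(steps=[[[0, 0, -0.2], 0, 0], [[0, 0, -0.5], 0, 0], [[0, 0, -0.9], 0, 0], [[0, 0, -1.3], 0, 0], [[0, 0, -1.8], 0, 0]])

```text
clock: 7.9
tool_pos: [475.0, 340.2, 203.1]
orientation: [[0.997, -0.082, -0.003], [-0.082, -0.997, -0.002], [-0.003, 0.002, -1.0]]
wrist_force: [0.7, -0.1, -4.6]
gripper_width: 15.5
grip_force: 40.0
```

Emit:
jog_arm(steps=[[[0, 0, -0.6], 0, 0], [[0, 0, -1.2], 0, 0], [[0, 0, -1.8], 0, 0], [[0, 0, -2.4], 0, 0], [[0, 0, -3], 0, 0]])

```text
clock: 8.32
tool_pos: [475.3, 340.4, 294.1]
orientation: [[0.997, -0.082, -0.002], [-0.082, -0.997, -0.001], [-0.002, 0.001, -1.0]]
wrist_force: [0.1, -0.0, -4.3]
gripper_width: 15.4
grip_force: 40.0
```

Emit:
jog_arm(steps=[[[0.0, 0.3, 0], 0, 0], [[0.1, 0.9, 0], 0, 0], [[0.2, 1.7, 0], 0, 0], [[0.3, 2.6, 0], 0, 0], [[0.4, 3.5, 0], 0, 0]])

```text
clock: 8.73
tool_pos: [478.2, 233.5, 292.1]
orientation: [[0.997, -0.081, -0.003], [-0.081, -0.997, -0.001], [-0.003, 0.002, -1.0]]
wrist_force: [0.4, -1.0, -3.1]
gripper_width: 15.5
grip_force: 40.0
```

Emit:
jog_arm(steps=[[[0.1, 0.9, 0], 0, 0], [[0.2, 1.8, 0], 0, 0], [[0.3, 2.7, 0], 0, 0], [[0.4, 3.6, 0], 0, 0], [[0.5, 4.5, 0], 0, 0]])

```text
clock: 9.15
tool_pos: [481.8, 97.6, 292.3]
orientation: [[0.997, -0.082, -0.003], [-0.082, -0.997, -0.0], [-0.003, 0.001, -1.0]]
wrist_force: [0.0, 0.3, -4.1]
gripper_width: 15.6
grip_force: 40.0
```

Emit:
jog_arm(steps=[[[0.1, 0.9, 0], 0, 0], [[0.2, 1.8, 0], 0, 0], [[0.3, 2.7, 0], 0, 0], [[0.4, 3.6, 0], 0, 0], [[0.5, 4.5, 0], 0, 0]])

```text
clock: 9.57
tool_pos: [485.6, -37.9, 292.3]
orientation: [[0.997, -0.082, -0.003], [-0.082, -0.997, 0.0], [-0.003, -0.0, -1.0]]
wrist_force: [0.6, 0.3, -3.8]
gripper_width: 15.7
grip_force: 40.0
```

Emit:
jog_arm(steps=[[[0.1, 0.9, 0], 0, 0], [[0.2, 1.8, 0], 0, 0], [[0.3, 2.7, 0], 0, 0], [[0.4, 3.6, 0], 0, 0], [[0.5, 4.5, 0], 0, 0]])

```text
clock: 9.98
tool_pos: [489.5, -173.4, 292.2]
orientation: [[0.997, -0.082, -0.003], [-0.082, -0.997, 0.001], [-0.003, -0.001, -1.0]]
wrist_force: [0.1, 0.6, -4.7]
gripper_width: 16.0
grip_force: 40.0
```

Emit:
jog_arm(steps=[[[0.1, 0.9, 0], 0, 0], [[0.2, 1.8, 0], 0, 0], [[0.3, 2.7, 0], 0, 0], [[0.4, 3.6, 0], 0, 0], [[0.5, 4.5, 0], 0, 0]])

```text
clock: 10.4
tool_pos: [493.4, -308.9, 292.1]
orientation: [[0.997, -0.082, -0.003], [-0.082, -0.997, 0.002], [-0.003, -0.002, -1.0]]
wrist_force: [0.0, -0.8, -4.9]
gripper_width: 15.9
grip_force: 40.0
```

Run:
```python
from h import *
s=ctrl.state();print(s["clock"],np.round(s["tool_pos"]),s["wrist_force"],s["gripper_width"])
go((492,-349,145),-.05)
```

```text
10.4 [ 493. -309.  292.] [ 0.04438059 -0.7701122  -4.90106775] 15.87925283442616
go shift [0.077 1.342 4.899] turn -0.31 yaw -4.7 alt turn 29.69 j6 0.9
```

Emit:
jog_arm(steps=[[[0, 0.5, 0], -0.2, 0], [[0, 1, 0.2], -0.3, 0], [[0.05, 1.3, 0.6], -0.3, 0], [[0.05, 1.35, 1.2], -0.3, 0], [[0.05, 1.35, 1.8], -0.3, 0]])

```text
clock: 10.82
tool_pos: [492.0, -348.8, 237.4]
orientation: [[0.999, -0.052, -0.002], [-0.052, -0.999, 0.001], [-0.002, -0.001, -1.0]]
wrist_force: [-0.5, 0.8, -4.9]
gripper_width: 15.5
grip_force: 40.0
```

Emit:
jog_arm(steps=[[[0, 0, 0.6], 0, 0], [[0, 0, 1.2], 0, 0], [[0, 0, 1.8], 0, 0], [[0, 0, 2.2], 0, 0], [[0, 0, 2.4], 0, 0]])

```text
clock: 11.23
tool_pos: [491.1, -346.4, 163.7]
orientation: [[0.999, -0.051, -0.005], [-0.051, -0.999, 0.005], [-0.005, -0.004, -1.0]]
wrist_force: [0.1, 0.7, -4.3]
gripper_width: 15.7
grip_force: 40.0
```

Emit:
jog_arm(steps=[[[0, 0, 0.2], 0, 0], [[0, 0, 0.4], 0, 0], [[0, 0, 0.5], 0, 0], [[0, 0, 0.6], 0, 0], [[0, 0, 0.6], 0, 0]])

```text
clock: 11.65
tool_pos: [493.1, -348.3, 149.5]
orientation: [[0.999, -0.051, -0.0], [-0.051, -0.999, 0.0], [-0.0, -0.0, -1.0]]
wrist_force: [-0.6, 0.5, -5.6]
gripper_width: 15.5
grip_force: 40.0
```

Emit:
jog_arm(steps=[[[0, 0, 0.05], 0, 0], [[0, 0, 0.1], 0, 0], [[0, 0, 0.15], 0, 0], [[0, 0, 0.15], 0, 0], [[0, 0, 0.15], 0, 0]])

```text
clock: 12.07
tool_pos: [493.1, -348.3, 145.2]
orientation: [[0.999, -0.051, -0.0], [-0.051, -0.999, -0.0], [-0.0, 0.0, -1.0]]
wrist_force: [-0.0, -0.8, -4.3]
gripper_width: 15.6
grip_force: 40.0
```

Emit:
jog_arm(steps=[[[0, 0, 0.03], 0, 0], [[0, 0, 0.06], 0, 0], [[0, 0, 0.1], 0, 0], [[0, 0, 0.1], 0, 0], [[0, 0, 0.1], 0, 0]])

```text
clock: 12.48
tool_pos: [493.1, -348.3, 142.1]
orientation: [[0.999, -0.051, -0.0], [-0.051, -0.999, 0.0], [-0.0, -0.0, -1.0]]
wrist_force: [0.0, 0.3, -3.5]
gripper_width: 15.7
grip_force: 40.0
```

Emit:
jog_arm(steps=[[[0, 0, 0.01], 0, 0], [[0, 0, 0.03], 0, 0], [[0, 0, 0.05], 0, 0], [[0, 0, 0.05], 0, 0], [[0, 0, 0.05], 0, 0]])

```text
clock: 12.9
tool_pos: [493.2, -348.3, 141.8]
orientation: [[0.999, -0.05, 0.001], [-0.05, -0.999, -0.001], [0.001, 0.001, -1.0]]
wrist_force: [-2.5, 3.1, 5.8]
gripper_width: 15.8
grip_force: 40.0
```

Emit:
jog_arm(steps=[[[0, 0, 0], 0, 0.45], [[0, 0, 0], 0, 0.45], [[0, 0, 0], 0, 0.45], [[0, 0, 0], 0, 0.45], [[0, 0, 0], 0, 0.45]])

```text
clock: 13.32
tool_pos: [493.2, -348.5, 140.5]
orientation: [[0.999, -0.051, 0.0], [-0.051, -0.999, -0.0], [0.0, 0.0, -1.0]]
wrist_force: [1.1, -0.3, -0.5]
gripper_width: 40.7
grip_force: 0.0
```

Emit:
jog_arm(steps=[[[0, 0, -0.5], 0, 0.45], [[0, 0, -1.2], 0, 0.45], [[0, 0, -2.0], 0, 0.45], [[0, 0, -2.8], 0, 0.45], [[0, 0, -3.6], 0, 0.45]])

```text
clock: 13.73
tool_pos: [493.1, -348.2, 249.5]
orientation: [[0.999, -0.051, -0.0], [-0.051, -0.999, 0.0], [-0.0, -0.0, -1.0]]
wrist_force: [-0.2, -0.6, -0.6]
gripper_width: 41.8
grip_force: 0.0
```

Run:
```python
from arts import *
np.set_printoptions(precision=2,suppress=True)
a=snap("top","t2.png"); snap("scene","s2.png")
b=a[130:330,130:530]
cv2.imwrite("pics/t2c.png",cv2.resize(b[:,:,::-1],None,fx=2,fy=2,interpolation=3))
print("case",findobj("case",CASE,(475.8,341.6,-.09),0,20,tol=40))
print("hood",findobj("hood",HOOD,(493,-348,-.05),3,70,tol=60))
r=arts([(463,107,0.04),(464,-110,0.14),(608,20,-.43)])
s=ctrl.state();print(s["clock"],s["tool_pos"])
for q in r:
    if q: go((q[0][0],q[0][1],200),q[0][2])
```

```text
case (array([475.75, 342.  ,  -0.1 ]), np.float64(0.052), ['top', 'scene'])
hood (array([ 516.86, -345.22,   -0.06]), np.float64(0.41), ['top'])
art (array([462.49, 106.96,   0.03]), np.float64(1.6), np.float64(0.245), ['top', 'scene'])
art (array([ 464.58, -110.46,    0.15]), np.float64(8.5), np.float64(0.247), ['top', 'scene'])
art (array([608.17,  19.03,  -0.41]), np.float64(-23.7), np.float64(0.214), ['top', 'scene'])
14.1333 [ 492.54 -347.76  246.88]
go shift [ -1.76 -15.08   1.6 ] turn -0.76 yaw -2.9 alt turn 29.24 j6 0.82
go shift [-1.33 -7.85  1.58] turn -1.89 yaw -2.9 alt turn 28.11 j6 0.82
go shift [  3.23 -12.4    1.58] turn 3.46 yaw -2.9 alt turn 33.46 j6 0.82
```

View pics/t2c.png

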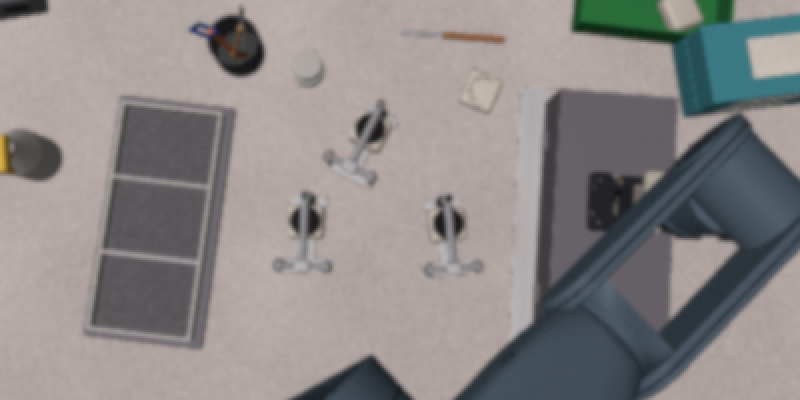

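Case open with three empty compartments (crop ~(165,145), (155,215), (145,290)), hood flat on the plate, and the articulators unmoved. First articulator: the one at (464,−110).

Emit:
jog_arm(steps=[[[-0.2, -1.2, 0], -1, 0.45], [[-0.5, -2.4, 0], -1.9, 0.45], [[-0.7, -3.6, 0], -1.9, 0.45], [[-0.9, -4.8, 0], -1.9, 0.45], [[-1, -6, 0], -1.9, 0.45]])

```text
clock: 14.55
tool_pos: [471.0, -165.3, 247.5]
orientation: [[0.989, 0.147, -0.002], [0.147, -0.989, 0.001], [-0.002, -0.001, -1.0]]
wrist_force: [0.9, 0.4, -0.4]
gripper_width: 41.9
grip_force: 0.0
```

```bash
cat >> h.py <<'E'
def avg(n=4):
    F=[];T=[]
    for _ in range(n):
        ctrl.camera("top"); s=ctrl.state(); F.append(s["wrist_force"]);T.append(s["wrist_torque"])
    F=np.mean(F,0);T=np.mean(T,0);R=np.array(s["orientation"])
    print("clk",round(s["clock"],1),"pos",np.round(s["tool_pos"],1),"F",F.round(2),"T tool",(R.T@T).round(4),"w",round(s["gripper_width"],1),"grip",round(s["grip_force"],1))
E
python3 - <<'E'
from h import *
avg(3)
go((464.6,-110.5,79),np.radians(8.5))
for c in("top","scene"):
  for d in ctrl.landmark_of(c,"art_a_bar"): print(c,d["conf"],unproj(c,d["pixel"],94))
E
```

```text
clk 14.7 pos [ 471.7 -164.5  248.2] F [-0.34  1.39  0.02] T tool [ 0.0832 -0.0135 -0.0137] w 42.0 grip 0.0
go shift [ 0.042 -1.811  5.641] turn 0.04 yaw 8.7 alt turn 30.04 j6 0.86
top 0.67 [ 501.50656133 -364.1951897    94.        ]
scene 0.81 [600.57616539  21.97347443  94.        ]
```

Emit:
jog_arm(steps=[[[0, -0.6, 0], 0, 0.45], [[0, -1.2, 0.2], 0, 0.45], [[0.05, -1.8, 0.6], 0, 0.45], [[0.05, -1.8, 1.3], 0, 0.45], [[0.05, -1.8, 2], 0, 0.45]], newtons=60)

```text
clock: 15.22
tool_pos: [466.4, -114.3, 188.2]
orientation: [[0.989, 0.147, 0.001], [0.147, -0.989, -0.001], [0.001, 0.001, -1.0]]
wrist_force: [-0.3, -0.6, -0.4]
gripper_width: 41.8
grip_force: 0.0
```

Emit:
jog_arm(steps=[[[0, 0, 0.7], 0, 0.45], [[0, 0, 1.4], 0, 0.45], [[0, 0, 2.1], 0, 0.45], [[0, 0, 2.5], 0, 0.45], [[0, 0, 2.8], 0, 0.45]])

```text
clock: 15.63
tool_pos: [465.0, -114.5, 102.5]
orientation: [[0.989, 0.146, -0.003], [0.146, -0.989, 0.001], [-0.003, -0.001, -1.0]]
wrist_force: [-0.3, 0.1, 1.0]
gripper_width: 41.9
grip_force: 0.0
```

Emit:
jog_arm(steps=[[[0, 0, 0.3], 0, 0.45], [[0, 0, 0.5], 0, 0.45], [[0, 0, 0.7], 0, 0.45], [[0, 0, 0.8], 0, 0.45], [[0, 0, 0.8], 0, 0.45]])

```text
clock: 16.05
tool_pos: [465.6, -113.4, 80.3]
orientation: [[0.989, 0.148, -0.0], [0.148, -0.989, 0.0], [-0.0, -0.0, -1.0]]
wrist_force: [-0.2, 0.1, 1.0]
gripper_width: 41.8
grip_force: 0.0
```

Run:
```python
from h import *
avg(3)
b=snap("scene")[130:230,280:400];cv2.imwrite("pics/s3c.png",cv2.resize(b[:,:,::-1],None,fx=5,fy=5,interpolation=3))
```

```text
clk 16.2 pos [ 466.2 -113.6   81.2] F [-0.08 -0.06 -0.1 ] T tool [0.0393 0.0141 0.0068] w 42.0 grip 0.0
```

View pics/s3c.png

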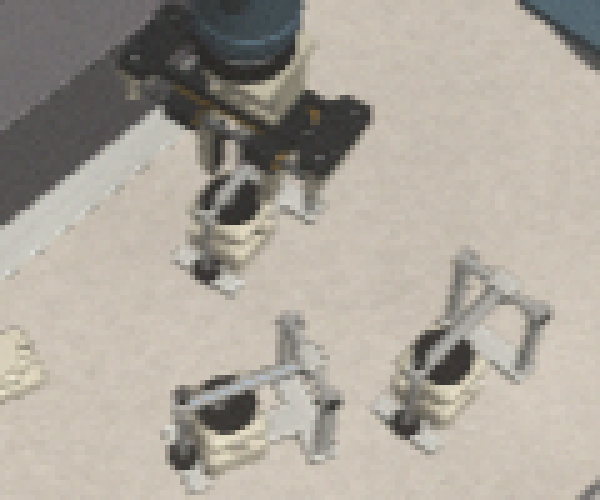

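The crop shows the fingers straddling the first articulator's bar (crop ~(235,165)). Close and trial lift ~5 mm.

Emit:
jog_arm(steps=[[[0, 0, 0], 0, 0.2], [[0, 0, 0], 0, 0.15], [[0, 0, 0], 0, 0.1], [[0, 0, 0], 0, 0], [[0, 0, 0], 0, 0]])

```text
clock: 16.67
tool_pos: [465.7, -113.2, 80.7]
orientation: [[0.989, 0.148, -0.0], [0.148, -0.989, 0.0], [0.0, -0.0, -1.0]]
wrist_force: [-0.2, 3.3, -0.2]
gripper_width: 13.3
grip_force: 1.5
```

Emit:
jog_arm(steps=[[[0, 0, 0], 0, 0], [[0, 0, 0], 0, 0], [[0, 0, 0], 0, 0], [[0, 0, 0], 0, 0], [[0, 0, 0], 0, 0]])

```text
clock: 17.08
tool_pos: [465.3, -113.2, 80.4]
orientation: [[0.989, 0.148, -0.001], [0.148, -0.989, 0.0], [-0.001, -0.0, -1.0]]
wrist_force: [-1.4, 0.6, -1.0]
gripper_width: 10.6
grip_force: 60.0
```

Run:
```python
from h import *
avg(4)
```

```text
clk 17.3 pos [ 465.5 -113.3   80.5] F [-1.78  0.51 -1.25] T tool [ 0.1643 -0.2847  0.0282] w 10.7 grip 60.0
```

Emit:
jog_arm(steps=[[[0, 0, -0.04], 0, 0], [[0, 0, -0.08], 0, 0], [[0, 0, -0.12], 0, 0], [[0, 0, -0.16], 0, 0], [[0, 0, -0.2], 0, 0]])

```text
clock: 17.7
tool_pos: [465.6, -113.3, 86.5]
orientation: [[0.989, 0.148, -0.001], [0.148, -0.989, 0.0], [-0.0, -0.0, -1.0]]
wrist_force: [-0.6, -0.0, -8.2]
gripper_width: 10.3
grip_force: 60.0
```

Run:
```python
from h import *
avg(4);avg(2)
```

```text
clk 17.9 pos [ 465.7 -113.4   86.7] F [-0.27  0.28 -6.19] T tool [ 0.0841 -0.1567 -0.0244] w 10.7 grip 60.0
clk 18.0 pos [ 465.7 -113.4   86.7] F [-0.52  0.75 -5.37] T tool [ 0.0641 -0.2261 -0.0084] w 10.3 grip 60.0
```

Emit:
jog_arm(steps=[[[0, 0, 0.05], 0, 0], [[0, 0, 0.1], 0, 0], [[0, 0, 0.15], 0, 0], [[0, 0, 0.2], 0, 0], [[0, 0, 0.2], 0, 0]])

```text
clock: 18.42
tool_pos: [465.6, -113.5, 82.2]
orientation: [[0.989, 0.148, 0.0], [0.148, -0.989, -0.001], [0.0, 0.001, -1.0]]
wrist_force: [-6.1, 1.3, 8.1]
gripper_width: 10.6
grip_force: 60.0
```

Emit:
jog_arm(steps=[[[0, 0, 0], 0, 0.3], [[0, 0, 0], 0, 0.3], [[0, 0, 0], 0, 0.3], [[0.25, 0, 0], 0, 0.3], [[0.5, 0, 0], 0, 0.3]])

```text
clock: 18.83
tool_pos: [481.5, -111.4, 80.9]
orientation: [[0.989, 0.147, 0.001], [0.147, -0.989, -0.0], [0.001, 0.001, -1.0]]
wrist_force: [0.4, -0.1, -0.5]
gripper_width: 27.7
grip_force: 0.0
```

Emit:
jog_arm(steps=[[[0, 0, 0], 0, 0], [[0, 0, 0], 0, 0], [[0, 0, 0], 0, 0], [[0, 0, 0], 0, 0], [[0, 0, 0], 0, 0]])

```text
clock: 19.25
tool_pos: [480.5, -110.8, 80.4]
orientation: [[0.989, 0.148, -0.0], [0.148, -0.989, 0.001], [0.0, -0.001, -1.0]]
wrist_force: [2.3, 0.9, -2.7]
gripper_width: 10.1
grip_force: 60.0
```

Emit:
jog_arm(steps=[[[0, 0, 0], 0, 0], [[0, 0, 0], 0, 0], [[0, 0, -0.07], 0, 0], [[0, 0, -0.14], 0, 0], [[0, 0, -0.2], 0, 0]])

```text
clock: 19.67
tool_pos: [479.5, -111.0, 86.1]
orientation: [[0.989, 0.148, -0.002], [0.148, -0.989, 0.001], [-0.002, -0.001, -1.0]]
wrist_force: [0.3, 0.2, -7.8]
gripper_width: 10.2
grip_force: 60.0
```

```bash
cat >> h.py <<'E'
def trial(n=6):
    F=[];T=[]
    for _ in range(n):
        ctrl.camera("top"); s=ctrl.state(); R=np.array(s["orientation"]); F.append(R.T@s["wrist_force"]);T.append(R.T@s["wrist_torque"])
    F=np.array(F);T=np.array(T); d=-(T[:,1]-.17*F[:,0])
    print("clk",round(s["clock"],1),"pos",np.round(s["tool_pos"],1),"Ftool",F.mean(0).round(2),"T",T.mean(0).round(3),"moment",d.mean().round(3),"+-",(d.std()/n**.5).round(3),"d mm",(1000*d.mean()/F[:,2].mean()).round(1),"w",round(s["gripper_width"],1),"grip",round(s["grip_force"],1))
E
python3 -c "
from h import *
trial()"
```

```text
clk 20.0 pos [ 480.4 -111.2   86.5] Ftool [ 0.14 -0.22  8.32] T [ 0.013  0.061 -0.015] moment -0.037 +- 0.026 d mm -4.5 w 10.4 grip 60.0
```

Emit:
jog_arm(steps=[[[0, 0, -0.1], 0, 0], [[0, 0, -0.2], 0, 0], [[0, 0, -0.3], 0, 0], [[0, 0, -0.4], 0, 0], [[0, 0, -0.5], 0, 0]])

```text
clock: 20.38
tool_pos: [480.7, -111.2, 102.1]
orientation: [[0.989, 0.148, 0.0], [0.148, -0.989, -0.0], [0.0, 0.0, -1.0]]
wrist_force: [0.2, -0.1, -8.0]
gripper_width: 10.4
grip_force: 60.0
```

Emit:
jog_arm(steps=[[[0, 0, 0], 0, 0], [[0, 0, 0], 0, 0], [[0, 0, 0], 0, 0], [[0, 0, 0], 0, 0], [[0, 0, 0], 0, 0]])

```text
clock: 20.8
tool_pos: [480.4, -111.1, 101.5]
orientation: [[0.989, 0.148, -0.0], [0.148, -0.989, 0.0], [-0.0, -0.0, -1.0]]
wrist_force: [-0.2, 0.0, -8.4]
gripper_width: 10.3
grip_force: 60.0
```

```bash
python3 -c "
from h import *
trial(8)
b=snap('scene')[130:230,280:400];cv2.imwrite('pics/s4c.png',cv2.resize(b[:,:,::-1],None,fx=5,fy=5,interpolation=3))
"
```

```text
clk 21.2 pos [ 480.6 -111.2  101.6] Ftool [ 0.1  -0.26  8.37] T [0.024 0.056 0.009] moment -0.039 +- 0.033 d mm -4.7 w 10.4 grip 60.0
```

View pics/s4c.png

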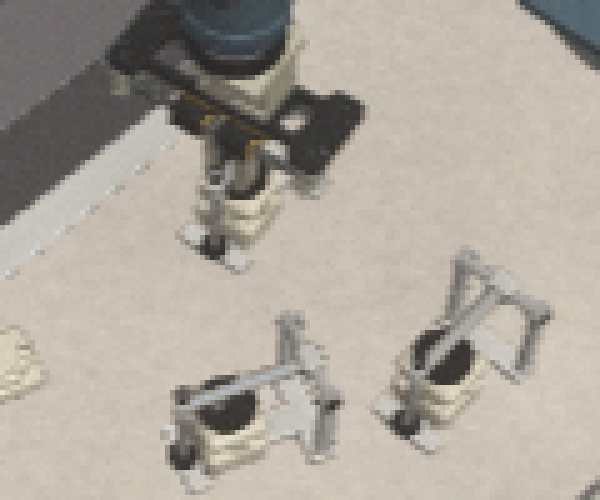

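Level, balance point ~4 mm behind the grip. I'll set down, shift back a little, regrip and go.

Emit:
jog_arm(steps=[[[0, 0, 0.15], 0, 0], [[0, 0, 0.35], 0, 0], [[0, 0, 0.55], 0, 0], [[0, 0, 0.65], 0, 0], [[0, 0, 0.7], 0, 0]])

```text
clock: 21.67
tool_pos: [480.1, -110.8, 80.4]
orientation: [[0.989, 0.148, -0.001], [0.148, -0.989, 0.001], [-0.001, -0.001, -1.0]]
wrist_force: [-5.3, 3.3, 8.2]
gripper_width: 10.5
grip_force: 60.0
```

Emit:
jog_arm(steps=[[[0, 0, 0], 0, 0.3], [[0, 0, 0], 0, 0.3], [[0, 0, 0], 0, 0.3], [[-0.1, 0, 0], 0, 0.3], [[-0.13, 0, 0], 0, 0.3]])

```text
clock: 22.08
tool_pos: [476.9, -112.1, 81.1]
orientation: [[0.989, 0.148, 0.001], [0.148, -0.989, -0.001], [0.001, 0.001, -1.0]]
wrist_force: [-0.8, 0.4, 0.1]
gripper_width: 27.8
grip_force: 0.0
```

Emit:
jog_arm(steps=[[[0, 0, 0], 0, 0], [[0, 0, 0], 0, 0], [[0, 0, 0], 0, 0], [[0, 0, 0], 0, 0], [[0, 0, 0], 0, 0]])

```text
clock: 22.5
tool_pos: [476.6, -111.4, 80.6]
orientation: [[0.989, 0.148, -0.0], [0.148, -0.989, 0.001], [-0.0, -0.001, -1.0]]
wrist_force: [-0.7, 2.4, 0.9]
gripper_width: 10.3
grip_force: 60.0
```

Emit:
jog_arm(steps=[[[0, 0, 0], 0, 0], [[0, 0, 0], 0, 0], [[0, 0, -0.1], 0, 0], [[0, 0, -0.3], 0, 0], [[0, 0, -0.5], 0, 0]])

```text
clock: 22.92
tool_pos: [475.7, -111.6, 95.1]
orientation: [[0.989, 0.148, -0.003], [0.148, -0.989, 0.001], [-0.003, -0.001, -1.0]]
wrist_force: [-0.0, 0.2, -7.7]
gripper_width: 10.7
grip_force: 60.0
```

```bash
python3 -c "
from h import *
trial(6)
c,s=np.cos(-.095),np.sin(-.095)
for u in(-117,0,117):
  for off in (0,): print(u,(475.8+u*c,342+u*s))
"
```

```text
clk 23.2 pos [ 476.4 -111.7   95.4] Ftool [0.09 0.13 8.31] T [0.015 0.044 0.006] moment -0.03 +- 0.035 d mm -3.6 w 10.7 grip 60.0
-117 (np.float64(359.3275655476363), np.float64(353.0982887302432))
0 (np.float64(475.8), np.float64(342.0))
117 (np.float64(592.2724344523638), np.float64(330.9017112697568))
```

Emit:
jog_arm(steps=[[[0, 0, -0.1], 0, 0], [[0, 0, -0.3], 0, 0], [[0, 0, -0.6], 0, 0], [[0, 0, -0.9], 0, 0], [[0, 0, -1.2], 0, 0]])

```text
clock: 23.63
tool_pos: [477.0, -111.9, 132.9]
orientation: [[0.989, 0.148, 0.001], [0.148, -0.989, -0.0], [0.001, 0.0, -1.0]]
wrist_force: [-0.2, 0.1, -8.6]
gripper_width: 10.3
grip_force: 60.0
```

Emit:
jog_arm(steps=[[[0, 0, -0.3], -0.3, 0], [[0, 0, -0.6], -0.9, 0], [[0, 0, -0.9], -1.7, 0], [[0, 0, -1.2], -2.5, 0], [[0, 0, -1.5], -3.3, 0]])

```text
clock: 24.05
tool_pos: [476.9, -111.8, 178.2]
orientation: [[0.878, 0.478, 0.001], [0.478, -0.878, -0.001], [0.001, 0.001, -1.0]]
wrist_force: [0.5, 1.1, -8.4]
gripper_width: 10.3
grip_force: 60.0
```

Emit:
jog_arm(steps=[[[0, 0, -0.3], -0.9, 0], [[0, 0, -0.6], -1.8, 0], [[0, 0, -0.9], -2.7, 0], [[0, 0, -1.1], -3.6, 0], [[0, 0, -1.2], -4.5, 0]])

```text
clock: 24.47
tool_pos: [477.2, -112.0, 214.7]
orientation: [[0.565, 0.825, 0.002], [0.825, -0.565, -0.001], [0.0, 0.003, -1.0]]
wrist_force: [-0.2, -0.2, -7.6]
gripper_width: 10.3
grip_force: 60.0
```

Emit:
jog_arm(steps=[[[0, 0, 0], -0.9, 0], [[0, 0, 0], -1.8, 0], [[0, 0, 0], -2.7, 0], [[0, 0, 0], -3.6, 0], [[0, 0, 0], -4.4, 0]])

```text
clock: 24.88
tool_pos: [476.7, -111.7, 213.7]
orientation: [[0.14, 0.99, 0.001], [0.99, -0.14, -0.0], [-0.0, 0.001, -1.0]]
wrist_force: [0.2, 1.0, -8.0]
gripper_width: 10.4
grip_force: 60.0
```

```bash
python3 -c "
from h import *
trial(2)
go((593.4,342.6,212),np.radians(84.6))
"
```

```text
clk 25.0 pos [ 476.7 -111.7  213.6] Ftool [-0.15 -0.11  7.98] T [-0.096 -0.041 -0.019] moment 0.017 +- 0.051 d mm 2.1 w 10.3 grip 60.0
go shift [15.546  1.676  0.049] turn -0.47 yaw 81.8 alt turn 29.53 j6 -0.31
```

Emit:
jog_arm(steps=[[[0.1, 0, 0], 0, 0], [[0.3, 0, 0], -0.1, 0], [[0.6, 0.05, 0], -0.3, 0], [[1.0, 0.1, 0], -0.5, 0], [[1.5, 0.15, 0], -0.5, 0]])

```text
clock: 25.4
tool_pos: [487.9, -67.2, 212.8]
orientation: [[0.092, 0.996, 0.0], [0.996, -0.092, -0.0], [-0.0, 0.0, -1.0]]
wrist_force: [0.7, 0.5, -7.8]
gripper_width: 10.5
grip_force: 60.0
```

Emit:
jog_arm(steps=[[[0.6, 0.05, 0], 0, 0], [[1.2, 0.1, 0], 0, 0], [[1.8, 0.15, 0], 0, 0], [[2.4, 0.15, 0], 0, 0], [[3.0, 0.2, 0], 0, 0]])

```text
clock: 25.82
tool_pos: [501.7, 23.1, 212.7]
orientation: [[0.092, 0.996, -0.0], [0.996, -0.092, 0.001], [0.0, -0.0, -1.0]]
wrist_force: [0.2, -0.6, -8.7]
gripper_width: 10.4
grip_force: 60.0
```

Emit:
jog_arm(steps=[[[0.6, 0.05, 0], 0, 0], [[1.2, 0.1, 0], 0, 0], [[1.8, 0.1, 0], 0, 0], [[2.4, 0.15, 0], 0, 0], [[3.0, 0.2, 0], 0, 0]])

```text
clock: 26.23
tool_pos: [516.0, 112.2, 212.7]
orientation: [[0.092, 0.996, -0.0], [0.996, -0.092, 0.0], [0.0, -0.0, -1.0]]
wrist_force: [0.2, -0.5, -8.8]
gripper_width: 10.4
grip_force: 60.0
```

Emit:
jog_arm(steps=[[[0.6, 0.05, 0], 0, 0], [[1.2, 0.1, 0], 0, 0], [[1.8, 0.1, 0], 0, 0], [[2.4, 0.15, 0], 0, 0], [[3.0, 0.2, 0], 0, 0]])

```text
clock: 26.65
tool_pos: [530.1, 201.3, 212.5]
orientation: [[0.092, 0.996, -0.001], [0.996, -0.092, 0.0], [0.0, -0.001, -1.0]]
wrist_force: [-0.7, -0.3, -8.6]
gripper_width: 10.5
grip_force: 60.0
```

Emit:
jog_arm(steps=[[[0.6, 0.05, 0], 0, 0], [[1.2, 0.1, 0], 0, 0], [[1.8, 0.1, 0], 0, 0], [[2.4, 0.15, 0], 0, 0], [[3.0, 0.2, 0], 0, 0]])

```text
clock: 27.07
tool_pos: [544.1, 290.4, 212.3]
orientation: [[0.092, 0.996, -0.001], [0.996, -0.092, 0.0], [0.0, -0.001, -1.0]]
wrist_force: [-0.6, -0.5, -8.6]
gripper_width: 10.6
grip_force: 60.0
```

Emit:
jog_arm(steps=[[[0.6, 0.1, 0], 0, 0], [[1.1, 0.2, 0], 0, 0], [[1.5, 0.3, 0], 0, 0], [[1.8, 0.3, 0], 0, 0], [[2.0, 0.3, 0], 0, 0]])

```text
clock: 27.48
tool_pos: [558.7, 349.1, 212.0]
orientation: [[0.091, 0.996, -0.001], [0.996, -0.091, 0.0], [0.0, -0.001, -1.0]]
wrist_force: [-0.6, -0.2, -8.7]
gripper_width: 10.4
grip_force: 60.0
```

```bash
python3 -c "
from h import *
trial(3)
go((593.4,342.6,92.5),np.radians(84.6))
"
```

```text
clk 27.6 pos [558.8 347.6 212.3] Ftool [0.33 0.48 8.05] T [-0.131  0.08  -0.004] moment -0.024 +- 0.044 d mm -3.0 w 10.7 grip 60.0
go shift [-0.058  1.168  3.992] turn 0.03 yaw 84.8 alt turn 30.03 j6 0.48
```

Emit:
jog_arm(steps=[[[0, 0.1, 0], 0, 0], [[-0.05, 0.4, 0], 0, 0], [[-0.05, 0.8, 0], 0, 0], [[-0.05, 1.1, 0], 0, 0], [[-0.05, 1.17, 0.1], 0, 0]])

```text
clock: 28.05
tool_pos: [597.0, 341.4, 210.3]
orientation: [[0.094, 0.996, 0.003], [0.996, -0.094, 0.0], [0.001, 0.003, -1.0]]
wrist_force: [0.1, -0.6, -7.4]
gripper_width: 10.6
grip_force: 60.0
```

Emit:
jog_arm(steps=[[[0, 0, 0.4], 0, 0], [[0, 0, 0.9], 0, 0], [[0, 0, 1.4], 0, 0], [[0, 0, 1.8], 0, 0], [[0, 0, 2], 0, 0]])

```text
clock: 28.47
tool_pos: [593.1, 341.8, 147.2]
orientation: [[0.093, 0.996, -0.003], [0.996, -0.093, -0.001], [-0.002, -0.003, -1.0]]
wrist_force: [-0.9, -0.4, -8.8]
gripper_width: 10.1
grip_force: 60.0
```

```bash
python3 -c "
from h import *
trial(2)
go((593.4,342.6,92.5),np.radians(84.6))
b=snap('scene')[170:310,360:500];t=snap('top')[150:290,150:290]
cv2.imwrite('pics/s5c.png',cv2.resize(np.hstack([b,t])[:,:,::-1],None,fx=2.8,fy=2.8,interpolation=3))
"
```

```text
clk 28.6 pos [593.3 342.  147.9] Ftool [-0.39 -0.77  9.29] T [-0.009 -0.064  0.002] moment -0.001 +- 0.004 d mm -0.1 w 10.6 grip 60.0
go shift [0.023 0.009 1.846] turn 0.01 yaw 84.7 alt turn 30.01 j6 0.45
```

View pics/s5c.png

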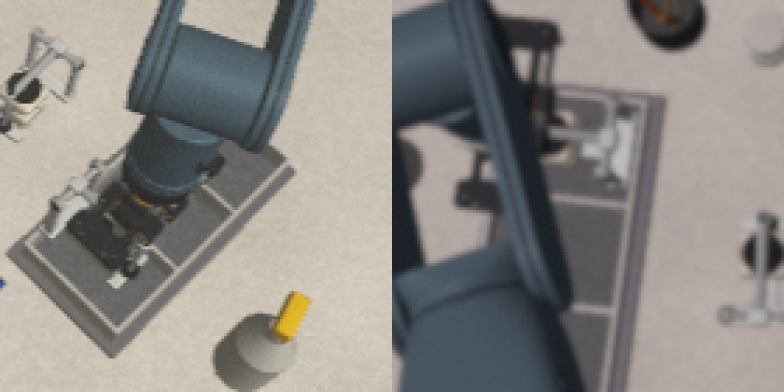

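Emit:
jog_arm(steps=[[[0, 0, 0.3], 0, 0], [[0, 0, 0.7], 0, 0], [[0, 0, 1.1], 0, 0], [[0, 0, 1.4], 0, 0], [[0, 0, 1.55], 0, 0]])

```text
clock: 29.08
tool_pos: [592.9, 342.5, 100.6]
orientation: [[0.092, 0.996, -0.003], [0.996, -0.092, -0.001], [-0.001, -0.003, -1.0]]
wrist_force: [0.4, 1.4, -7.1]
gripper_width: 11.1
grip_force: 60.0
```

Emit:
jog_arm(steps=[[[0, 0, 0.05], 0, 0], [[0, 0, 0.1], 0, 0], [[0, 0, 0.15], 0, 0], [[0, 0, 0.2], 0, 0], [[0, 0, 0.22], 0, 0]])

```text
clock: 29.5
tool_pos: [594.5, 342.6, 96.9]
orientation: [[0.092, 0.996, 0.001], [0.996, -0.092, 0.0], [0.0, 0.001, -1.0]]
wrist_force: [-0.1, 1.0, -9.2]
gripper_width: 10.6
grip_force: 60.0
```

Emit:
jog_arm(steps=[[[0, 0, 0.02], 0, 0], [[0, 0, 0.04], 0, 0], [[0, 0, 0.06], 0, 0], [[0, 0, 0.08], 0, 0], [[0, 0, 0.08], 0, 0]])

```text
clock: 29.92
tool_pos: [594.2, 342.6, 94.1]
orientation: [[0.092, 0.996, 0.0], [0.996, -0.092, 0.0], [0.0, 0.0, -1.0]]
wrist_force: [0.5, 2.1, -8.0]
gripper_width: 10.6
grip_force: 60.0
```

Emit:
jog_arm(steps=[[[0, 0, 0.02], 0, 0], [[0, 0, 0.03], 0, 0], [[0, 0, 0.05], 0, 0], [[0, 0, 0.06], 0, 0], [[0, 0, 0.06], 0, 0]])

```text
clock: 30.33
tool_pos: [594.1, 342.4, 93.0]
orientation: [[0.092, 0.996, 0.0], [0.996, -0.092, -0.0], [-0.0, 0.0, -1.0]]
wrist_force: [-1.8, 0.3, -2.2]
gripper_width: 10.2
grip_force: 60.0
```

Emit:
jog_arm(steps=[[[0, 0, 0.01], 0, 0], [[0, 0, 0.02], 0, 0], [[0, 0, 0.03], 0, 0], [[0, 0, 0.04], 0, 0], [[0, 0, 0.04], 0, 0]])

```text
clock: 30.75
tool_pos: [594.3, 342.3, 93.0]
orientation: [[0.092, 0.996, 0.001], [0.996, -0.092, -0.0], [0.0, 0.001, -1.0]]
wrist_force: [-4.9, -2.1, 7.8]
gripper_width: 10.4
grip_force: 60.0
```

Emit:
jog_arm(steps=[[[0, 0, 0], 0, 0.45], [[0, 0, 0], 0, 0.45], [[0, 0, 0], 0, 0.45], [[0, 0, 0], 0, 0.45], [[0, 0, 0], 0, 0.45]])

```text
clock: 31.17
tool_pos: [594.5, 342.7, 91.1]
orientation: [[0.092, 0.996, 0.001], [0.996, -0.092, 0.0], [0.0, 0.001, -1.0]]
wrist_force: [-0.4, 0.3, 1.1]
gripper_width: 38.6
grip_force: 0.0
```

Emit:
jog_arm(steps=[[[0, 0, -0.5], 0, 0.45], [[0, 0, -1.2], 0, 0.45], [[0, 0, -2.0], 0, 0.45], [[0, 0, -2.8], 0, 0.45], [[0, 0, -3.6], 0, 0.45]])

```text
clock: 31.58
tool_pos: [594.2, 342.6, 200.0]
orientation: [[0.092, 0.996, 0.0], [0.996, -0.092, 0.0], [0.0, 0.0, -1.0]]
wrist_force: [-0.6, 0.3, -0.5]
gripper_width: 41.5
grip_force: 0.0
```

Run:
```python
from arts import *
snap("top","t6.png");snap("scene","s6.png")
r=arts([(462,107,0.03),(608,19,-.41)])
s=ctrl.state();print(s["clock"],s["tool_pos"])
for q in r:
    if q: go((q[0][0],q[0][1],200),q[0][2])
```

```text
art (array([4.6474e+02, 1.0789e+02, 3.0000e-02]), np.float64(1.8), np.float64(0.25), ['top', 'scene'])
art (array([ 6.0507e+02,  2.4350e+01, -4.3000e-01]), np.float64(-24.7), np.float64(0.139), ['top'])
31.7833 [594.52036236 342.66745595 199.53925337]
go shift [-8.192 -3.585 -0.026] turn 13.82 yaw 84.7 alt turn 43.82 j6 0.45
go shift [-10.533   1.33   -0.021] turn -11.76 yaw 84.7 alt turn 18.24 j6 0.45
```

Emit:
jog_arm(steps=[[[-1.1, -0.5, 0], 0, 0.45], [[-2.2, -1, 0], 0, 0.45], [[-3.3, -1.4, 0], 0, 0.45], [[-4.4, -1.9, 0], 0, 0.45], [[-5.5, -2.4, 0], 0, 0.45]])

```text
clock: 32.2
tool_pos: [505.1, 183.5, 196.9]
orientation: [[0.092, 0.996, -0.004], [0.996, -0.092, -0.001], [-0.001, -0.003, -1.0]]
wrist_force: [-0.2, -1.5, 0.8]
gripper_width: 41.9
grip_force: 0.0
```

Emit:
jog_arm(steps=[[[-0.6, -0.3, 0], 1.1, 0.45], [[-1.2, -0.6, 0], 2.2, 0.45], [[-1.8, -0.9, 0], 3.3, 0.45], [[-2.4, -1.1, 0], 4.4, 0.45], [[-2.7, -1.2, 0], 5.5, 0.45]])

```text
clock: 32.62
tool_pos: [461.7, 106.0, 197.3]
orientation: [[0.625, 0.781, -0.004], [0.781, -0.625, -0.001], [-0.003, -0.003, -1.0]]
wrist_force: [0.3, 0.4, 0.4]
gripper_width: 41.5
grip_force: 0.0
```

Emit:
jog_arm(steps=[[[0, 0, 0.3], 1.1, 0.45], [[0, 0, 0.6], 2.2, 0.45], [[0, 0, 0.9], 3.3, 0.45], [[0, 0, 1.1], 4.4, 0.45], [[0, 0, 1.2], 5.5, 0.45]])

```text
clock: 33.03
tool_pos: [462.0, 107.5, 160.4]
orientation: [[0.949, 0.315, -0.005], [0.315, -0.949, 0.0], [-0.005, -0.002, -1.0]]
wrist_force: [0.0, 0.5, 0.1]
gripper_width: 41.9
grip_force: 0.0
```

Emit:
jog_arm(steps=[[[0, 0, 0], 1, 0.45], [[0, 0, 0], 2, 0.45], [[0, 0, 0], 2.8, 0.45], [[0, 0, 0], 2.8, 0.45], [[0, 0, 0], 2.8, 0.45]])

```text
clock: 33.45
tool_pos: [463.0, 107.5, 161.8]
orientation: [[0.999, 0.036, -0.003], [0.036, -0.999, 0.0], [-0.003, -0.0, -1.0]]
wrist_force: [0.5, -0.0, -0.5]
gripper_width: 41.6
grip_force: 0.0
```

Run:
```python
from h import *
s=ctrl.state();print(s["clock"],s["tool_pos"])
go((464,106.5,80.5),np.radians(1.8))
```

```text
33.45 [462.95089714 107.54297667 161.84120241]
go shift [0.041 0.036 2.711] turn 0.04 yaw 2.0 alt turn 30.04 j6 1.53
```

Emit:
jog_arm(steps=[[[0, 0, 0.5], 0, 0.45], [[0, 0, 1.1], 0, 0.45], [[0, 0, 1.7], 0, 0.45], [[0, 0, 2.2], 0, 0.45], [[0, 0, 2.5], 0, 0.45]])

```text
clock: 33.87
tool_pos: [462.4, 107.5, 86.0]
orientation: [[0.999, 0.036, -0.003], [0.036, -0.999, 0.0], [-0.003, -0.0, -1.0]]
wrist_force: [-0.7, 0.3, -0.7]
gripper_width: 42.0
grip_force: 0.0
```

Emit:
jog_arm(steps=[[[0, 0, 0.1], 0, 0.45], [[0, 0, 0.2], 0, 0.45], [[0, 0, 0.2], 0, 0.4], [[0, 0, 0.2], 0, 0.2], [[0, 0, 0.2], 0, 0.15]])

```text
clock: 34.28
tool_pos: [464.5, 107.6, 82.9]
orientation: [[0.999, 0.034, 0.001], [0.034, -0.999, -0.0], [0.001, 0.0, -1.0]]
wrist_force: [-0.4, -0.1, -0.1]
gripper_width: 28.2
grip_force: 0.0
```

Emit:
jog_arm(steps=[[[0, 0, 0], 0, 0.1], [[0, 0, 0], 0, 0], [[0, 0, 0], 0, 0], [[0, 0, 0], 0, 0], [[0, 0, 0], 0, 0]])

```text
clock: 34.7
tool_pos: [464.0, 107.8, 82.5]
orientation: [[0.999, 0.033, 0.001], [0.033, -0.999, 0.0], [0.001, -0.0, -1.0]]
wrist_force: [-0.9, 1.9, 2.4]
gripper_width: 10.4
grip_force: 59.8
```

Emit:
jog_arm(steps=[[[0, 0, 0], 0, 0], [[0, 0, 0], 0, 0], [[0, 0, -0.07], 0, 0], [[0, 0, -0.14], 0, 0], [[0, 0, -0.2], 0, 0]])

```text
clock: 35.12
tool_pos: [462.8, 107.3, 87.4]
orientation: [[0.999, 0.033, -0.002], [0.033, -0.999, -0.0], [-0.003, 0.0, -1.0]]
wrist_force: [0.1, 0.3, -7.0]
gripper_width: 10.7
grip_force: 59.8
```

```bash
python3 -c "
from h import *
trial(6)"
```

```text
clk 35.4 pos [463.6 107.5  87.9] Ftool [-0.   -0.04  6.65] T [ 0.025  0.067 -0.005] moment -0.067 +- 0.029 d mm -10.1 w 10.2 grip 59.8
```

Emit:
jog_arm(steps=[[[0, 0, 0.05], 0, 0], [[0, 0, 0.1], 0, 0], [[0, 0, 0.15], 0, 0], [[0, 0, 0.2], 0, 0], [[0, 0, 0.2], 0, 0]])

```text
clock: 35.83
tool_pos: [464.8, 107.9, 82.7]
orientation: [[0.999, 0.033, 0.002], [0.033, -0.999, 0.001], [0.002, -0.0, -1.0]]
wrist_force: [1.8, 2.0, -2.3]
gripper_width: 10.6
grip_force: 59.8
```

Emit:
jog_arm(steps=[[[0, 0, 0], 0, 0.3], [[0, 0, 0], 0, 0.3], [[0, 0, 0], 0, 0.3], [[-0.2, 0, 0.03], 0, 0.3], [[-0.35, 0, 0.05], 0, 0.3]])

```text
clock: 36.25
tool_pos: [452.8, 107.1, 80.6]
orientation: [[0.999, 0.033, -0.0], [0.033, -0.999, -0.0], [-0.0, 0.0, -1.0]]
wrist_force: [-0.3, -0.3, 0.3]
gripper_width: 27.8
grip_force: 0.0
```

Emit:
jog_arm(steps=[[[0, 0, 0], 0, 0], [[0, 0, 0], 0, 0], [[0, 0, 0], 0, 0], [[0, 0, 0], 0, 0], [[0, 0, 0], 0, 0]])

```text
clock: 36.67
tool_pos: [453.4, 107.5, 80.7]
orientation: [[0.999, 0.033, -0.0], [0.033, -0.999, 0.001], [-0.0, -0.001, -1.0]]
wrist_force: [-1.0, 1.7, 0.9]
gripper_width: 10.4
grip_force: 60.0
```

Emit:
jog_arm(steps=[[[0, 0, 0], 0, 0], [[0, 0, 0], 0, 0], [[0, 0, -0.07], 0, 0], [[0, 0, -0.14], 0, 0], [[0, 0, -0.2], 0, 0]])

```text
clock: 37.08
tool_pos: [452.7, 107.0, 86.1]
orientation: [[0.999, 0.033, -0.002], [0.033, -0.999, -0.0], [-0.002, 0.0, -1.0]]
wrist_force: [-1.2, 0.1, -6.9]
gripper_width: 10.7
grip_force: 60.0
```

```bash
python3 -c "
from h import *
trial(8)"
```

```text
clk 37.5 pos [453.3 107.2  86.5] Ftool [0.26 0.18 7.11] T [ 0.024  0.008 -0.007] moment 0.036 +- 0.013 d mm 5.1 w 10.2 grip 60.0
```

Emit:
jog_arm(steps=[[[0, 0, -0.1], 0, 0], [[0, 0, -0.2], 0, 0], [[0, 0, -0.3], 0, 0], [[0, 0, -0.4], 0, 0], [[0, 0, -0.5], 0, 0]])

```text
clock: 37.9
tool_pos: [453.5, 107.2, 102.1]
orientation: [[0.999, 0.033, 0.0], [0.033, -0.999, 0.0], [0.0, -0.0, -1.0]]
wrist_force: [-0.5, -0.7, -6.7]
gripper_width: 10.3
grip_force: 60.0
```

Emit:
jog_arm(steps=[[[0, 0, 0], 0, 0], [[0, 0, 0], 0, 0], [[0, 0, 0], 0, 0], [[0, 0, 0], 0, 0], [[0, 0, 0], 0, 0]])

```text
clock: 38.32
tool_pos: [453.2, 107.2, 101.5]
orientation: [[0.999, 0.033, -0.0], [0.033, -0.999, 0.0], [-0.0, -0.0, -1.0]]
wrist_force: [0.2, -0.0, -6.5]
gripper_width: 10.5
grip_force: 60.0
```

```bash
python3 -c "
from h import *
trial(8)
b=snap('scene')[150:230,310:410]
cv2.imwrite('pics/s7c.png',cv2.resize(b[:,:,::-1],None,fx=5,fy=5,interpolation=3))
"
```

```text
clk 38.7 pos [453.4 107.2 101.6] Ftool [ 0.15 -0.15  7.08] T [ 0.019 -0.013 -0.   ] moment 0.038 +- 0.027 d mm 5.3 w 10.1 grip 60.0
```

View pics/s7c.png

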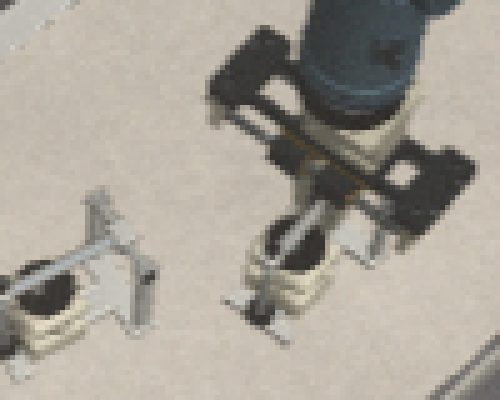

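Emit:
jog_arm(steps=[[[0, 0, -0.1], 0, 0], [[0, 0, -0.4], 0, 0], [[0, 0, -0.8], 0, 0], [[0, 0, -1.2], 0, 0], [[0, 0, -1.6], 0, 0]])

```text
clock: 39.18
tool_pos: [453.5, 107.2, 150.9]
orientation: [[0.999, 0.033, 0.001], [0.033, -0.999, 0.0], [0.001, 0.0, -1.0]]
wrist_force: [0.4, 0.3, -6.7]
gripper_width: 10.6
grip_force: 60.0
```

Emit:
jog_arm(steps=[[[0, 0, -0.3], -0.3, 0], [[0, 0, -0.5], -0.9, 0], [[0, 0, -0.6], -1.7, 0], [[0, 0, -0.6], -2.6, 0], [[0, 0, -0.6], -3.5, 0]])

```text
clock: 39.6
tool_pos: [453.7, 107.2, 168.9]
orientation: [[0.919, 0.393, 0.002], [0.393, -0.919, 0.0], [0.002, 0.001, -1.0]]
wrist_force: [0.9, 0.7, -6.9]
gripper_width: 10.5
grip_force: 60.0
```

Emit:
jog_arm(steps=[[[0, 0, 0], -0.9, 0], [[0, 0, 0], -1.8, 0], [[0, 0, 0], -2.7, 0], [[0, 0, 0], -3.6, 0], [[0, 0, 0], -4.5, 0]])

```text
clock: 40.02
tool_pos: [453.4, 107.2, 168.5]
orientation: [[0.64, 0.768, 0.001], [0.768, -0.64, -0.0], [0.0, 0.001, -1.0]]
wrist_force: [0.2, 0.2, -7.2]
gripper_width: 10.5
grip_force: 60.0
```

Emit:
jog_arm(steps=[[[0, 0, 0], -0.9, 0], [[0, 0, 0], -1.8, 0], [[0, 0, 0], -2.7, 0], [[0, 0, 0], -3.6, 0], [[0, 0, 0], -4.5, 0]])

```text
clock: 40.43
tool_pos: [453.5, 107.2, 168.5]
orientation: [[0.222, 0.975, 0.001], [0.975, -0.222, 0.0], [0.0, 0.001, -1.0]]
wrist_force: [-0.1, -0.1, -7.1]
gripper_width: 10.2
grip_force: 60.0
```

Emit:
jog_arm(steps=[[[0, 0, 0], -0.7, 0], [[0, 0, 0], -1.2, 0], [[0, 0, 0], -1.3, 0], [[0, 0, 0], -1.3, 0], [[0, 0, 0], -1.3, 0]])

```text
clock: 40.85
tool_pos: [453.4, 107.2, 168.1]
orientation: [[0.094, 0.996, 0.0], [0.996, -0.094, -0.0], [0.0, 0.0, -1.0]]
wrist_force: [-0.5, 0.1, -7.0]
gripper_width: 10.6
grip_force: 60.0
```

```bash
python3 -c "
from h import *
trial(2)
go((474.9,332,165),np.radians(84.6))
"
```

```text
clk 41.0 pos [453.4 107.2 167.9] Ftool [-0.07  0.17  6.88] T [-0.093 -0.042 -0.004] moment 0.03 +- 0.031 d mm 4.3 w 10.5 grip 60.0
go shift [7.527 0.013 0.096] turn 0.01 yaw 84.6 alt turn 30.01 j6 0.09
```

Now 7.5 along tool x, then down (168 → 93 = 2.5 units).

Emit:
jog_arm(steps=[[[0.1, 0, 0], 0, 0], [[0.3, 0, 0], 0, 0], [[0.6, 0, 0], 0, 0], [[1.0, 0, 0], 0, 0], [[1.5, 0, 0], 0, 0]])

```text
clock: 41.37
tool_pos: [457.6, 152.8, 167.6]
orientation: [[0.093, 0.996, -0.0], [0.996, -0.093, 0.0], [0.0, -0.0, -1.0]]
wrist_force: [-0.3, -1.0, -6.6]
gripper_width: 10.3
grip_force: 60.0
```

Emit:
jog_arm(steps=[[[0.6, 0, 0], 0, 0], [[1.2, 0, 0], 0, 0], [[1.8, 0, 0], 0, 0], [[2.4, 0, 0], 0, 0], [[3.0, 0, 0], 0, 0]])

```text
clock: 41.78
tool_pos: [465.6, 243.5, 167.5]
orientation: [[0.092, 0.996, -0.0], [0.996, -0.092, 0.0], [0.0, -0.0, -1.0]]
wrist_force: [0.8, 0.1, -6.2]
gripper_width: 10.7
grip_force: 60.0
```

Emit:
jog_arm(steps=[[[0.6, 0, 0], 0, 0], [[1.2, 0, 0], 0, 0], [[1.7, 0, 0], 0, 0], [[2.1, 0, 0], 0, 0], [[2.4, 0, 0], 0, 0]])

```text
clock: 42.2
tool_pos: [472.1, 315.2, 167.3]
orientation: [[0.091, 0.996, -0.0], [0.996, -0.091, 0.0], [0.0, -0.001, -1.0]]
wrist_force: [-0.5, 0.0, -7.3]
gripper_width: 9.9
grip_force: 60.0
```

Emit:
jog_arm(steps=[[[0.25, 0, 0], 0, 0], [[0.45, 0, 0], 0, 0], [[0.55, 0, 0], 0, 0], [[0.6, 0, 0], 0, 0], [[0.6, 0, 0], 0, 0]])

```text
clock: 42.62
tool_pos: [474.2, 331.1, 167.6]
orientation: [[0.093, 0.996, -0.0], [0.996, -0.093, -0.0], [-0.0, -0.0, -1.0]]
wrist_force: [0.7, 0.3, -6.9]
gripper_width: 10.1
grip_force: 60.0
```

Emit:
jog_arm(steps=[[[0, 0, 0.1], 0, 0], [[0, 0, 0.4], 0, 0], [[0, 0, 0.7], 0, 0], [[0, 0, 0.9], 0, 0], [[0, 0, 1.0], 0, 0]])

```text
clock: 43.03
tool_pos: [473.1, 330.5, 135.7]
orientation: [[0.093, 0.996, -0.003], [0.996, -0.093, -0.001], [-0.002, -0.003, -1.0]]
wrist_force: [-1.0, -0.1, -7.1]
gripper_width: 10.0
grip_force: 60.0
```

```bash
python3 -c "
from h import *
trial(2)
go((474.9,332,92.5),np.radians(84.6))
b=snap('scene')[170:310,360:500];t=snap('top')[150:290,150:290]
cv2.imwrite('pics/s8c.png',cv2.resize(np.hstack([b,t])[:,:,::-1],None,fx=2.8,fy=2.8,interpolation=3))
"
```

```text
clk 43.1 pos [473.5 330.8 136.4] Ftool [-0.46 -0.2   7.04] T [-0.064 -0.033  0.005] moment -0.045 +- 0.044 d mm -6.4 w 10.6 grip 60.0
go shift [0.046 0.047 1.463] turn 0.02 yaw 84.7 alt turn 30.02 j6 0.51
```

View pics/s8c.png

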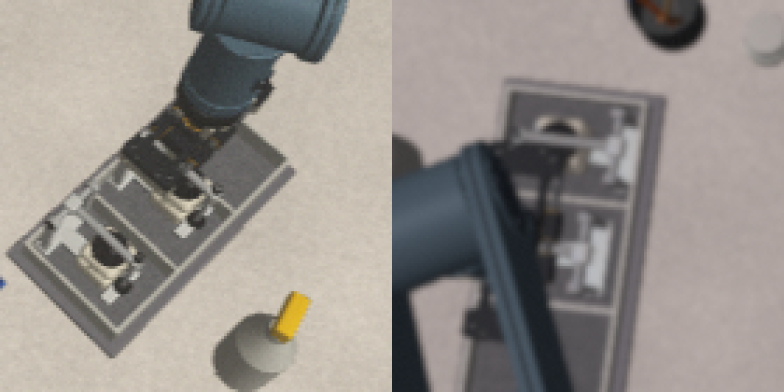

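The first stands inside the +x compartment and the second hangs level over the middle one. Lowering.

Emit:
jog_arm(steps=[[[0, 0, 0.3], 0, 0], [[0, 0, 0.6], 0, 0], [[0.05, 0.05, 0.9], 0, 0], [[0.05, 0.05, 1.1], 0, 0], [[0.05, 0.05, 1.2], 0, 0]])

```text
clock: 43.65
tool_pos: [475.0, 332.3, 99.8]
orientation: [[0.092, 0.996, -0.002], [0.996, -0.092, -0.001], [-0.001, -0.002, -1.0]]
wrist_force: [-0.2, -0.0, -6.2]
gripper_width: 10.4
grip_force: 60.0
```

Emit:
jog_arm(steps=[[[0, 0, 0.05], 0, 0], [[0, 0, 0.1], 0, 0], [[0, 0, 0.15], 0, 0], [[0, 0, 0.17], 0, 0], [[0, 0, 0.17], 0, 0]])

```text
clock: 44.07
tool_pos: [475.9, 332.6, 96.7]
orientation: [[0.092, 0.996, 0.0], [0.996, -0.092, 0.0], [0.0, 0.0, -1.0]]
wrist_force: [-0.5, 0.6, -6.7]
gripper_width: 10.2
grip_force: 60.0
```

Emit:
jog_arm(steps=[[[0, 0, 0.02], 0, 0], [[0, 0, 0.04], 0, 0], [[0, 0, 0.06], 0, 0], [[0, 0, 0.08], 0, 0], [[0, 0, 0.08], 0, 0]])

```text
clock: 44.48
tool_pos: [475.7, 332.6, 94.1]
orientation: [[0.092, 0.996, -0.0], [0.996, -0.092, -0.0], [-0.0, -0.0, -1.0]]
wrist_force: [-0.2, -0.2, -6.1]
gripper_width: 10.3
grip_force: 60.0
```

Emit:
jog_arm(steps=[[[0, 0, 0.01], 0, 0], [[0, 0, 0.02], 0, 0], [[0, 0, 0.03], 0, 0], [[0, 0, 0.04], 0, 0], [[0, 0, 0.04], 0, 0]])

```text
clock: 44.9
tool_pos: [475.8, 332.6, 93.1]
orientation: [[0.092, 0.996, -0.0], [0.996, -0.092, -0.0], [-0.0, -0.0, -1.0]]
wrist_force: [0.0, -0.2, -6.3]
gripper_width: 10.6
grip_force: 60.0
```

Emit:
jog_arm(steps=[[[0, 0, 0.01], 0, 0], [[0, 0, 0.02], 0, 0], [[0, 0, 0.03], 0, 0], [[0, 0, 0.04], 0, 0], [[0, 0, 0.05], 0, 0]])

```text
clock: 45.32
tool_pos: [475.8, 332.6, 92.9]
orientation: [[0.092, 0.996, 0.001], [0.996, -0.092, 0.0], [0.0, 0.001, -1.0]]
wrist_force: [-6.3, -3.3, 9.8]
gripper_width: 10.4
grip_force: 60.0
```

Emit:
jog_arm(steps=[[[0, 0, 0.01], 0, 0], [[0, 0, 0.02], 0, 0], [[0, 0, 0.03], 0, 0], [[0, 0, 0.03], 0, 0], [[0, 0, 0.03], 0, 0]])

```text
clock: 45.73
tool_pos: [475.7, 332.7, 92.8]
orientation: [[0.092, 0.996, 0.001], [0.996, -0.092, 0.0], [0.0, 0.001, -1.0]]
wrist_force: [-6.4, -3.1, 13.0]
gripper_width: 10.5
grip_force: 60.0
```

Emit:
jog_arm(steps=[[[0, 0, -0.03], 0, 0.4], [[0, 0, -0.03], 0, 0.4], [[0, 0, -0.03], 0, 0.4], [[0, 0, -0.03], 0, 0.4], [[0, 0, -0.03], 0, 0.4]])

```text
clock: 46.15
tool_pos: [476.2, 332.8, 91.5]
orientation: [[0.092, 0.996, 0.001], [0.996, -0.092, 0.0], [0.0, 0.001, -1.0]]
wrist_force: [-0.8, 0.8, 0.8]
gripper_width: 36.0
grip_force: 0.0
```

Emit:
jog_arm(steps=[[[0, 0, -0.5], 0, 0.45], [[0, 0, -1.2], 0, 0.45], [[0, 0, -2.0], 0, 0.45], [[0, 0, -2.8], 0, 0.45], [[0, 0, -3.6], 0, 0.45]])

```text
clock: 46.57
tool_pos: [475.8, 332.6, 200.3]
orientation: [[0.092, 0.996, -0.0], [0.996, -0.092, -0.0], [-0.0, -0.0, -1.0]]
wrist_force: [1.3, -0.6, 0.1]
gripper_width: 42.3
grip_force: 0.0
```

Run:
```python
from arts import *
r=arts([(607,20,-.41)])
for c in("top","scene"):
  for d in ctrl.landmark_of(c,"art_a_bar"): print(c,round(d["conf"],2),unproj(c,d["pixel"],94))
s=ctrl.state();print(s["clock"],s["tool_pos"])
for q in r:
    if q: go((q[0][0],q[0][1],200),q[0][2])
b=snap('scene')[150:270,290:430];t=snap('top')[150:270,220:360]
cv2.imwrite('pics/s9c.png',cv2.resize(np.hstack([b,t])[:,:,::-1],None,fx=2.8,fy=2.8,interpolation=3))
```

```text
art (array([ 6.1416e+02, -8.1200e+00, -2.9000e-01]), np.float64(-16.8), np.float64(0.229), ['top', 'scene'])
top 0.84 [604.68255554  -8.00950091  94.        ]
scene 0.74 [509.42048371 339.59547497  94.        ]
scene 0.63 [605.2262769 -22.7347335  94.       ]
46.7667 [476.14773396 332.73217431 199.74443684]
go shift [-1.0888e+01  5.6300e+00 -9.0000e-03] turn -13.08 yaw 84.7 alt turn 16.92 j6 0.51
```

View pics/s9c.png

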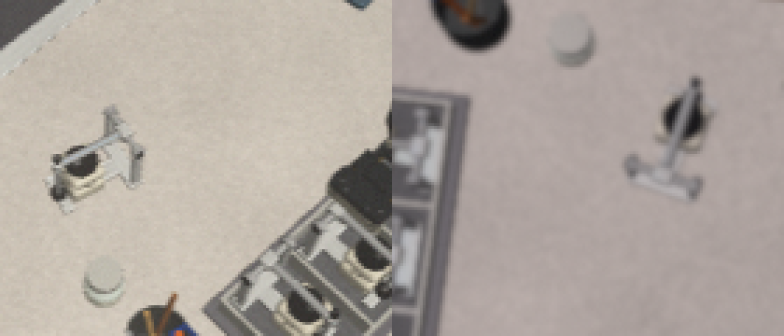

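The third articulator has been knocked (now about (614,−8), yaw −17°). Moving there with the tool reversed (less turning).

Emit:
jog_arm(steps=[[[-1.1, 0.6, 0], 0, 0.45], [[-2.2, 1.1, 0], 0, 0.45], [[-3.3, 1.7, 0], 0, 0.45], [[-4.4, 2.3, 0], 0, 0.45], [[-5.4, 2.8, 0], 0, 0.45]])

```text
clock: 47.28
tool_pos: [544.3, 161.6, 197.7]
orientation: [[0.092, 0.996, -0.003], [0.996, -0.092, -0.001], [-0.001, -0.003, -1.0]]
wrist_force: [0.2, 0.1, 0.7]
gripper_width: 42.2
grip_force: 0.0
```

Emit:
jog_arm(steps=[[[-1.1, 0.6, 0], 0, 0.45], [[-2.2, 1.1, 0], 0, 0.45], [[-3.3, 1.7, 0], 0, 0.45], [[-4.4, 2.3, 0], 0, 0.45], [[-4.6, 2.4, 0], 0, 0.45]])

```text
clock: 47.7
tool_pos: [604.7, 13.8, 197.3]
orientation: [[0.097, 0.995, -0.002], [0.995, -0.097, -0.002], [-0.002, -0.001, -1.0]]
wrist_force: [0.2, -0.4, 0.5]
gripper_width: 41.9
grip_force: 0.0
```

Emit:
jog_arm(steps=[[[0, 0, 0], -1.1, 0.45], [[0, 0, 0], -2.2, 0.45], [[0, 0, 0], -3.3, 0.45], [[0, 0, 0], -4.4, 0.45], [[0, 0, 0], -5.5, 0.45]])

```text
clock: 48.12
tool_pos: [602.5, 19.9, 197.7]
orientation: [[-0.47, 0.883, -0.003], [0.883, 0.47, 0.001], [0.002, -0.002, -1.0]]
wrist_force: [-0.2, -0.7, -0.3]
gripper_width: 41.8
grip_force: 0.0
```

Emit:
jog_arm(steps=[[[0, 0, 0], -1.1, 0.45], [[0, 0, 0], -2.2, 0.45], [[0, 0, 0], -3.3, 0.45], [[0, 0, 0], -4.4, 0.45], [[0, 0, 0], -5.5, 0.45]])

```text
clock: 48.53
tool_pos: [602.5, 20.1, 197.7]
orientation: [[-0.875, 0.484, -0.003], [0.484, 0.875, 0.001], [0.003, -0.001, -1.0]]
wrist_force: [-0.2, -0.9, 0.2]
gripper_width: 42.1
grip_force: 0.0
```

Emit:
jog_arm(steps=[[[0, 0, 0], -1, 0.45], [[0, 0, 0], -2, 0.45], [[0, 0, 0], -2.1, 0.45], [[0, 0, 0], -2.1, 0.45], [[0, 0, 0], -2.1, 0.45]])

```text
clock: 48.95
tool_pos: [603.0, 19.8, 198.6]
orientation: [[-0.957, 0.29, -0.002], [0.29, 0.957, 0.0], [0.002, -0.0, -1.0]]
wrist_force: [-0.3, 0.2, 0.2]
gripper_width: 41.9
grip_force: 0.0
```

Run:
```python
from arts import *
s=ctrl.state();print(s["clock"],s["tool_pos"])
# bar direction/lateral from last seen top picture: fit again from saved-mask start points is not possible with the arm above; use scene
D={c:getmasks(c,"art_a") for c in("top","scene")}
for g in [(614,-8,-.29),(607,-12,-.4)]:
    print(findobj("art_a",ART,g,0,50,D,cams=("scene",),tol=18))
go((614.2,-8,80.5),-.293)
```

```text
48.95 [602.96670583  19.79699116 198.59391039]
(array([ 6.14039335e+02, -1.45496476e+01, -3.43447782e-01]), np.float64(0.176), ['scene'])
(array([ 6.13561840e+02, -1.47714940e+01, -3.30177047e-01]), np.float64(0.175), ['scene'])
go shift [-0.621 -0.777  3.95 ] turn -0.0 yaw 163.2 alt turn 30.0 j6 -1.43
```

Emit:
jog_arm(steps=[[[-0.3, -0.4, 0], 0.1, 0.6], [[-0.65, -0.85, 0.2], 0.1, 0.6], [[-0.65, -0.85, 0.7], 0.1, 0.6], [[-0.65, -0.85, 1.2], 0.1, 0.6], [[-0.65, -0.85, 1.5], 0.1, 0.6]])

```text
clock: 49.47
tool_pos: [614.6, -12.6, 152.4]
orientation: [[-0.954, 0.299, -0.002], [0.299, 0.954, -0.0], [0.002, -0.001, -1.0]]
wrist_force: [-0.3, 0.1, -0.7]
gripper_width: 55.7
grip_force: 0.0
```

Run:
```python
from h import *
go((614,-10.5,80.5),-.305)
b=snap('scene')[150:250,280:420];t=snap('top')[150:250,230:370]
cv2.imwrite('pics/s10c.png',cv2.resize(np.hstack([b,t])[:,:,::-1],None,fx=2.8,fy=2.8,interpolation=3))
```

```text
go shift [0.036 0.061 2.396] turn 0.01 yaw 162.6 alt turn 30.01 j6 -1.47
```

View pics/s10c.png

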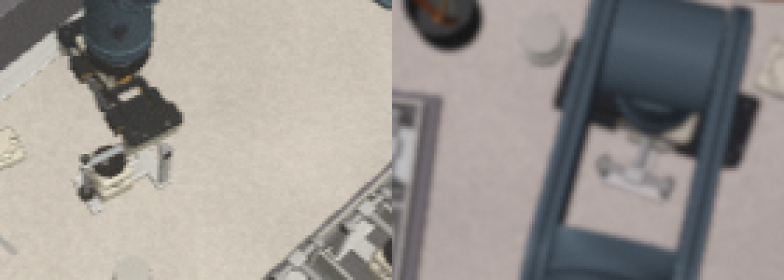

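Centred enough. Descend, close, trial lift.

Emit:
jog_arm(steps=[[[0, 0, 0.5], 0, 0.6], [[0, 0, 1.0], 0, 0.6], [[0, 0, 1.5], 0, 0.6], [[0, 0, 1.9], 0, 0.6], [[0, 0, 2.1], 0, 0.6]])

```text
clock: 49.98
tool_pos: [614.6, -10.9, 90.5]
orientation: [[-0.955, 0.298, -0.001], [0.298, 0.955, 0.0], [0.001, -0.0, -1.0]]
wrist_force: [0.5, -0.0, -1.1]
gripper_width: 55.5
grip_force: 0.0
```

Emit:
jog_arm(steps=[[[0, 0, 0.15], 0, 0.6], [[0, 0, 0.3], 0, 0.6], [[0, 0, 0.3], 0, 0.4], [[0, 0, 0.3], 0, 0.3], [[0, 0, 0.3], 0, 0.25]])

```text
clock: 50.4
tool_pos: [615.3, -10.6, 83.2]
orientation: [[-0.955, 0.297, 0.001], [0.297, 0.955, -0.0], [-0.001, 0.0, -1.0]]
wrist_force: [-0.1, -0.2, -0.7]
gripper_width: 40.7
grip_force: 0.0
```

Emit:
jog_arm(steps=[[[0, 0, 0], 0, 0.2], [[0, 0, 0], 0, 0.15], [[0, 0, 0], 0, 0.1], [[0, 0, 0], 0, 0], [[0, 0, 0], 0, 0]])

```text
clock: 50.82
tool_pos: [614.9, -10.3, 82.6]
orientation: [[-0.955, 0.297, 0.0], [0.297, 0.955, 0.0], [-0.0, 0.001, -1.0]]
wrist_force: [0.0, 2.4, 1.8]
gripper_width: 10.4
grip_force: 60.0
```

Emit:
jog_arm(steps=[[[0, 0, 0], 0, 0], [[0, 0, 0], 0, 0], [[0, 0, 0], 0, 0], [[0, 0, 0], 0, 0], [[0, 0, 0], 0, 0]])

```text
clock: 51.23
tool_pos: [614.9, -10.3, 82.6]
orientation: [[-0.955, 0.297, 0.0], [0.297, 0.955, 0.0], [-0.0, 0.0, -1.0]]
wrist_force: [0.1, 2.7, 2.0]
gripper_width: 10.8
grip_force: 60.0
```

Emit:
jog_arm(steps=[[[0, 0, -0.04], 0, 0], [[0, 0, -0.08], 0, 0], [[0, 0, -0.12], 0, 0], [[0, 0, -0.16], 0, 0], [[0, 0, -0.2], 0, 0]])

```text
clock: 51.65
tool_pos: [613.9, -10.7, 87.6]
orientation: [[-0.955, 0.297, -0.002], [0.297, 0.955, 0.0], [0.002, -0.001, -1.0]]
wrist_force: [-0.3, 1.0, -7.5]
gripper_width: 10.4
grip_force: 60.0
```

```bash
python3 -c "
from h import *
trial(6)"
```

```text
clk 52.0 pos [614.6 -10.6  88.3] Ftool [ 0.55 -0.06  7.86] T [-0.056 -0.144  0.023] moment 0.237 +- 0.02 d mm 30.1 w 10.2 grip 60.0
```

Emit:
jog_arm(steps=[[[0, 0, 0.05], 0, 0], [[0, 0, 0.1], 0, 0], [[0, 0, 0.15], 0, 0], [[0, 0, 0.2], 0, 0], [[0, 0, 0.2], 0, 0]])

```text
clock: 52.37
tool_pos: [618.4, -11.7, 85.1]
orientation: [[-0.955, 0.298, 0.008], [0.298, 0.955, -0.002], [-0.009, 0.0, -1.0]]
wrist_force: [4.3, -3.0, 4.9]
gripper_width: 10.5
grip_force: 60.0
```

Emit:
jog_arm(steps=[[[0, 0, 0], 0, 0.3], [[0, 0, 0], 0, 0.3], [[0, 0, 0], 0, 0.3], [[0.35, 0, 0.03], 0, 0.3], [[0.7, 0, 0.06], 0, 0.3]])

```text
clock: 52.78
tool_pos: [594.2, -4.1, 80.2]
orientation: [[-0.955, 0.297, -0.001], [0.297, 0.955, 0.0], [0.001, 0.0, -1.0]]
wrist_force: [-0.2, 0.8, -0.1]
gripper_width: 27.8
grip_force: 0.0
```

Emit:
jog_arm(steps=[[[0, 0, 0], 0, 0.3], [[0, 0, 0], 0, 0.15], [[0, 0, 0], 0, 0.1], [[0, 0, 0], 0, 0], [[0, 0, 0], 0, 0]])

```text
clock: 53.2
tool_pos: [595.3, -4.5, 80.7]
orientation: [[-0.955, 0.297, 0.001], [0.297, 0.955, -0.0], [-0.001, 0.0, -1.0]]
wrist_force: [0.8, 0.9, -0.3]
gripper_width: 10.6
grip_force: 60.0
```

Emit:
jog_arm(steps=[[[0, 0, 0], 0, 0], [[0, 0, 0], 0, 0], [[0, 0, -0.07], 0, 0], [[0, 0, -0.14], 0, 0], [[0, 0, -0.2], 0, 0]])

```text
clock: 53.62
tool_pos: [593.2, -4.0, 85.3]
orientation: [[-0.955, 0.297, -0.004], [0.297, 0.955, 0.001], [0.004, -0.0, -1.0]]
wrist_force: [-0.4, 0.5, -9.6]
gripper_width: 10.4
grip_force: 60.0
```

```bash
python3 -c "
from h import *
trial(8)"
```

```text
clk 54.0 pos [594.5  -4.2  86.4] Ftool [0.01 0.08 8.47] T [-0.085 -0.141  0.029] moment 0.142 +- 0.027 d mm 16.7 w 10.2 grip 60.0
```

Emit:
jog_arm(steps=[[[0, 0, 0.05], 0, 0], [[0, 0, 0.1], 0, 0], [[0, 0, 0.15], 0, 0], [[0, 0, 0.2], 0, 0], [[0, 0, 0.2], 0, 0]])

```text
clock: 54.43
tool_pos: [594.7, -4.3, 80.6]
orientation: [[-0.955, 0.297, -0.0], [0.297, 0.955, 0.0], [0.0, -0.0, -1.0]]
wrist_force: [-0.6, -0.4, -9.0]
gripper_width: 10.4
grip_force: 60.0
```

Emit:
jog_arm(steps=[[[0, 0, 0], 0, 0.3], [[0, 0, 0], 0, 0.3], [[0, 0, 0], 0, 0.3], [[0.15, 0, 0], 0, 0.3], [[0.3, 0, 0], 0, 0.3]])

```text
clock: 54.85
tool_pos: [586.5, -1.7, 81.4]
orientation: [[-0.955, 0.297, 0.002], [0.297, 0.955, -0.0], [-0.002, 0.0, -1.0]]
wrist_force: [-0.5, -0.6, -0.3]
gripper_width: 27.8
grip_force: 0.0
```

Emit:
jog_arm(steps=[[[0, 0, 0], 0, 0.3], [[0, 0, 0], 0, 0.15], [[0, 0, 0], 0, 0.1], [[0, 0, 0], 0, 0], [[0, 0, 0], 0, 0]])

```text
clock: 55.27
tool_pos: [586.3, -1.6, 80.7]
orientation: [[-0.955, 0.297, 0.0], [0.297, 0.955, 0.0], [-0.0, 0.0, -1.0]]
wrist_force: [0.2, 0.3, 0.9]
gripper_width: 10.2
grip_force: 60.0
```

Emit:
jog_arm(steps=[[[0, 0, 0], 0, 0], [[0, 0, 0], 0, 0], [[0, 0, -0.07], 0, 0], [[0, 0, -0.14], 0, 0], [[0, 0, -0.2], 0, 0]])

```text
clock: 55.68
tool_pos: [584.7, -1.4, 85.3]
orientation: [[-0.955, 0.297, -0.004], [0.297, 0.955, 0.001], [0.004, -0.0, -1.0]]
wrist_force: [-0.2, -0.3, -9.2]
gripper_width: 10.6
grip_force: 60.0
```

```bash
python3 -c "
from h import *
trial(8)
b=snap('scene')[150:230,290:390]
cv2.imwrite('pics/s11c.png',cv2.resize(b[:,:,::-1],None,fx=6,fy=6,interpolation=3))
"
```

```text
clk 56.1 pos [585.9  -1.6  86.4] Ftool [-0.27 -0.14  8.88] T [-0.096 -0.069 -0.006] moment 0.023 +- 0.03 d mm 2.6 w 10.1 grip 60.0
```

View pics/s11c.png

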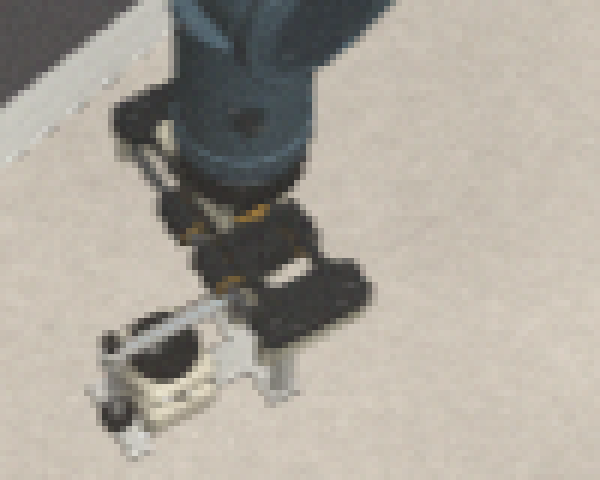

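Emit:
jog_arm(steps=[[[0, 0, -0.1], 0, 0], [[0, 0, -0.2], 0, 0], [[0, 0, -0.3], 0, 0], [[0, 0, -0.4], 0, 0], [[0, 0, -0.5], 0, 0]])

```text
clock: 56.55
tool_pos: [586.3, -1.6, 102.2]
orientation: [[-0.955, 0.297, 0.0], [0.297, 0.955, -0.0], [-0.0, 0.0, -1.0]]
wrist_force: [-0.5, -0.0, -9.6]
gripper_width: 10.0
grip_force: 60.0
```

Run:
```python
from h import *
trial(3)
D=getmasks("scene","art_a")
# fit pose incl. pitch, hanging
def RP(p,pit): 
    R,_=RT((0,0,p),0); c,s=np.cos(pit),np.sin(pit); return R@np.array([[c,0,s],[0,1,0],[-s,0,c]])
m=near(D,"scene",(614,-10,70),18)
print(m is not None and m.sum())
if m is not None:
    cols=np.array(snap("scene"))
    r,c=np.nonzero(m); win=(r.min()-12,c.min()-12,np.ptp(r)+25,np.ptp(c)+25)
    M=cv2.warpAffine(m.astype(np.uint8),np.float32([[S,0,-win[1]*S],[0,S,-win[0]*S]]),(win[3]*S,win[2]*S),flags=cv2.INTER_NEAREST)
    B=[ART[5],ART[6],ART[7],ART[0]]   # front parts
    for pit in np.radians([-9,-6,-3,0,3,6,9]):
        best=(9,)
        for dx in range(-12,13,3):
          for dy in range(-9,10,3):
            R=RP(np.radians(-17.3),pit); t=np.array([585.9,-1.6,122])+R@np.array([31+dx,dy,-94]) 
            bb=[b@R.T+t for b in B]
            o=render("scene",bb,(0,0,0),0,win); v=1-(o&M).sum()/(o|M).sum()
            best=min(best,(v,dx,dy))
        print(np.degrees(pit).round(),best)
```

```text
clk 56.7 pos [586.5  -1.7 102.2] Ftool [0.18 0.34 9.04] T [-0.053 -0.106 -0.004] moment 0.137 +- 0.038 d mm 15.2 w 10.7 grip 60.0
499
-9.0 (np.float64(0.31165943026580534), 9, 9)
-6.0 (np.float64(0.29486072122651696), 12, 9)
-3.0 (np.float64(0.2923093634586139), 12, 9)
0.0 (np.float64(0.3019441729119149), 12, 6)
3.0 (np.float64(0.32798802651272185), 12, 6)
6.0 (np.float64(0.35658587987355106), 12, 6)
9.0 (np.float64(0.3852714790929894), 12, 3)
```

```bash
cat > tilt.py <<'E'
from h import *
import sys
def tilt(grip,barz,yawd,back,occl=True):
    from scipy.optimize import minimize
    im=snap("scene"); D=getmasks("scene","art_a")
    a=np.radians(yawd); g=np.array([np.cos(a),np.sin(a)])*30
    m=near(D,"scene",(grip[0]+g[0],grip[1]+g[1],barz-40),20); np.save("m.npy",m)
    r,c=np.nonzero(m); win=(r.min()-12,c.min()-12,np.ptp(r)+25,np.ptp(c)+25)
    M=cv2.warpAffine(m.astype(np.uint8),np.float32([[S,0,-win[1]*S],[0,S,-win[0]*S]]),(win[3]*S,win[2]*S),flags=cv2.INTER_NEAREST)
    for pd in (-10,-7.5,-5,-2.5,0,2.5,5,7.5,10):
        pit=np.radians(pd);best=(9,)
        for ox in range(0,51,3):
          for yd in (-3,0,3):
           for dy in(-3,0,3):
            R0,_=RT((0,0,a+np.radians(yd)),0); c_,s_=np.cos(pit),np.sin(pit); R=R0@np.array([[c_,0,s_],[0,1,0],[-s_,0,c_]])
            t=np.array([grip[0],grip[1],barz])+R@np.array([ox,dy,-94])
            o=render("scene",[b@R.T+t for b in ART],(0,0,0),0,win); v=1-(o&M).sum()/(o|M).sum()
            best=min(best,(round(v,3),ox,yd,dy))
        print(pd,best)
E
python3 -c "
from tilt import *
tilt((586.4,-1.7),115.5,-17.3,0)"
```

```text
-10 (np.float64(0.395), 27, -3, -3)
-7.5 (np.float64(0.381), 33, -3, 0)
-5 (np.float64(0.372), 36, -3, 0)
-2.5 (np.float64(0.359), 39, -3, 0)
0 (np.float64(0.35), 39, 0, -3)
2.5 (np.float64(0.349), 42, 0, -3)
5 (np.float64(0.352), 45, 0, -3)
7.5 (np.float64(0.354), 48, 0, -3)
10 (np.float64(0.366), 48, -3, -3)
```

Emit:
jog_arm(steps=[[[0, 0, 0.15], 0, 0], [[0, 0, 0.35], 0, 0], [[0, 0, 0.55], 0, 0], [[0, 0, 0.65], 0, 0], [[0, 0, 0.7], 0, 0]])

```text
clock: 57.32
tool_pos: [585.3, -1.4, 80.0]
orientation: [[-0.955, 0.297, -0.002], [0.297, 0.955, 0.0], [0.002, -0.0, -1.0]]
wrist_force: [-4.5, 1.1, 3.1]
gripper_width: 10.7
grip_force: 60.0
```

Emit:
jog_arm(steps=[[[0, 0, 0], 0, 0], [[0, 0, 0.01], 0, 0.3], [[0, 0, 0.01], 0, 0.3], [[0, 0, 0.01], 0, 0.3], [[0, 0, 0.01], 0, 0.3]])

```text
clock: 57.73
tool_pos: [587.4, -1.9, 81.6]
orientation: [[-0.955, 0.297, 0.003], [0.297, 0.955, -0.001], [-0.003, 0.0, -1.0]]
wrist_force: [-0.1, -0.3, 0.3]
gripper_width: 27.5
grip_force: 0.0
```

```bash
python3 -c "
from h import *
trial(6)"
```

```text
clk 58.0 pos [586.3  -1.6  80.5] Ftool [-0.12  0.04  0.02] T [-0.072 -0.123  0.018] moment 0.102 +- 0.017 d mm 6699.8 w 28.2 grip 0.0
```

Emit:
jog_arm(steps=[[[-0.1, 0, 0], 0, 0.3], [[-0.1, 0, 0], 0, 0.15], [[-0.1, 0, 0], 0, 0.1], [[-0.1, 0, 0], 0, 0], [[-0.1, 0, 0], 0, 0]])

```text
clock: 58.45
tool_pos: [589.0, -2.5, 80.3]
orientation: [[-0.955, 0.297, -0.0], [0.297, 0.955, 0.0], [0.0, 0.0, -1.0]]
wrist_force: [0.5, -0.3, -0.2]
gripper_width: 10.3
grip_force: 60.0
```

Emit:
jog_arm(steps=[[[0, 0, 0], 0, 0], [[0, 0, 0], 0, 0], [[0, 0, -0.07], 0, 0], [[0, 0, -0.14], 0, 0], [[0, 0, -0.2], 0, 0]])

```text
clock: 58.87
tool_pos: [587.7, -2.3, 85.2]
orientation: [[-0.955, 0.297, -0.003], [0.297, 0.955, 0.001], [0.003, -0.0, -1.0]]
wrist_force: [0.4, 0.7, -8.6]
gripper_width: 10.6
grip_force: 60.0
```

Emit:
jog_arm(steps=[[[0, 0, -0.1], 0, 0], [[0, 0, -0.2], 0, 0], [[0, 0, -0.3], 0, 0], [[0, 0, -0.4], 0, 0], [[0, 0, -0.5], 0, 0]])

```text
clock: 59.28
tool_pos: [589.0, -2.5, 101.7]
orientation: [[-0.955, 0.297, 0.0], [0.297, 0.955, -0.0], [-0.0, -0.0, -1.0]]
wrist_force: [0.1, -0.2, -8.6]
gripper_width: 10.1
grip_force: 60.0
```

Emit:
jog_arm(steps=[[[0, 0, 0], 0, 0], [[0, 0, 0], 0, 0], [[0, 0, 0], 0, 0], [[0, 0, 0], 0, 0], [[0, 0, 0], 0, 0]])

```text
clock: 59.7
tool_pos: [588.8, -2.5, 101.2]
orientation: [[-0.955, 0.297, -0.0], [0.297, 0.955, 0.0], [0.0, -0.0, -1.0]]
wrist_force: [-0.5, 1.1, -9.6]
gripper_width: 10.5
grip_force: 60.0
```

```bash
python3 -c "
from h import *
trial(6)
a=ctrl.camera('scene')[150:230,290:390]
cv2.imwrite('pics/s12c.png',cv2.resize(a[:,:,::-1],None,fx=6,fy=6,interpolation=3))"
```

```text
clk 60.0 pos [589.   -2.5 101.3] Ftool [0.36 0.26 9.28] T [-0.092 -0.08   0.013] moment 0.142 +- 0.042 d mm 15.3 w 10.1 grip 60.0
```

View pics/s12c.png

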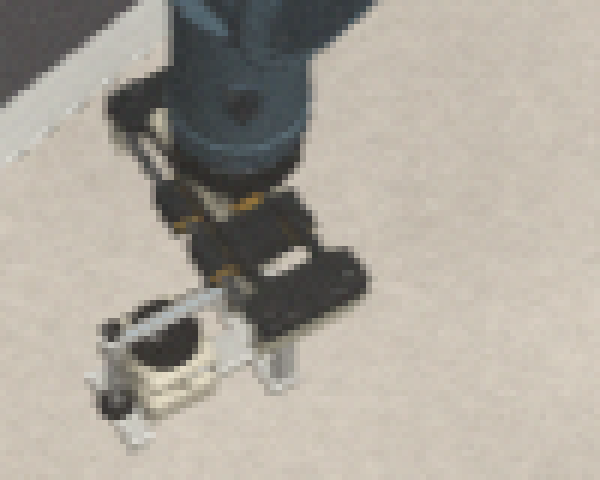

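Same shape as at the lower lift, so it hangs level. Raise, turn, carry to the last compartment.

Emit:
jog_arm(steps=[[[0, 0, -0.1], 0, 0], [[0, 0, -0.4], 0, 0], [[0, 0, -0.8], 0, 0], [[0, 0, -1.2], 0, 0], [[0, 0, -1.6], 0, 0]])

```text
clock: 60.47
tool_pos: [589.1, -2.5, 150.7]
orientation: [[-0.955, 0.297, 0.001], [0.297, 0.955, -0.0], [-0.001, 0.0, -1.0]]
wrist_force: [0.2, -0.3, -8.7]
gripper_width: 10.4
grip_force: 60.0
```

Emit:
jog_arm(steps=[[[0, 0, -0.4], 0.3, 0], [[0, 0, -0.8], 0.9, 0], [[0, 0, -1.2], 1.6, 0], [[0, 0, -1.5], 2.3, 0], [[0, 0, -1.8], 3, 0]])

```text
clock: 60.88
tool_pos: [589.2, -2.5, 205.1]
orientation: [[-0.814, 0.581, 0.001], [0.581, 0.814, -0.0], [-0.001, 0.001, -1.0]]
wrist_force: [-0.6, 0.4, -8.5]
gripper_width: 10.7
grip_force: 60.0
```

Emit:
jog_arm(steps=[[[0, 0, -0.25], 0.7, 0], [[0, 0, -0.4], 1.4, 0], [[0, 0, -0.5], 2.1, 0], [[0, 0, -0.5], 2.8, 0], [[0, 0, -0.5], 3.5, 0]])

```text
clock: 61.3
tool_pos: [589.1, -2.5, 219.7]
orientation: [[-0.552, 0.834, 0.001], [0.834, 0.552, -0.0], [-0.001, 0.001, -1.0]]
wrist_force: [-0.1, -0.2, -9.4]
gripper_width: 10.5
grip_force: 60.0
```

Emit:
jog_arm(steps=[[[0, 0, 0], 0.7, 0], [[0, 0, 0], 1.4, 0], [[0, 0, 0], 2.1, 0], [[0, 0, 0], 2.8, 0], [[0, 0, 0], 3.5, 0]])

```text
clock: 61.72
tool_pos: [588.9, -2.5, 219.3]
orientation: [[-0.216, 0.976, 0.001], [0.976, 0.216, -0.0], [-0.0, 0.001, -1.0]]
wrist_force: [-0.3, -0.1, -9.0]
gripper_width: 10.5
grip_force: 60.0
```

Emit:
jog_arm(steps=[[[0, 0, 0], 0.7, 0], [[0, 0, 0], 1.4, 0], [[0, 0, 0], 2.1, 0], [[0, 0, 0], 2.7, 0], [[0, 0, 0], 3, 0]])

```text
clock: 62.13
tool_pos: [589.0, -2.5, 219.3]
orientation: [[0.096, 0.995, 0.001], [0.995, -0.096, -0.0], [-0.0, 0.001, -1.0]]
wrist_force: [0.1, -0.0, -9.6]
gripper_width: 10.4
grip_force: 60.0
```

```bash
python3 -c "
from h import *
s=ctrl.state();print(s['tool_pos'],s['wrist_force'])
go((362.2,384,219),np.radians(84.6))
b=ctrl.camera('scene')[140:240,280:400]
cv2.imwrite('pics/s13c.png',cv2.resize(b[:,:,::-1],None,fx=5,fy=5,interpolation=3))"
```

```text
[588.97497827  -2.48402924 219.26774125] [ 0.10189065 -0.03392193 -9.57559361]
go shift [ 1.2102e+01 -8.7550e+00  1.0000e-03] turn -0.01 yaw 84.5 alt turn 29.99 j6 -0.1
```

View pics/s13c.png

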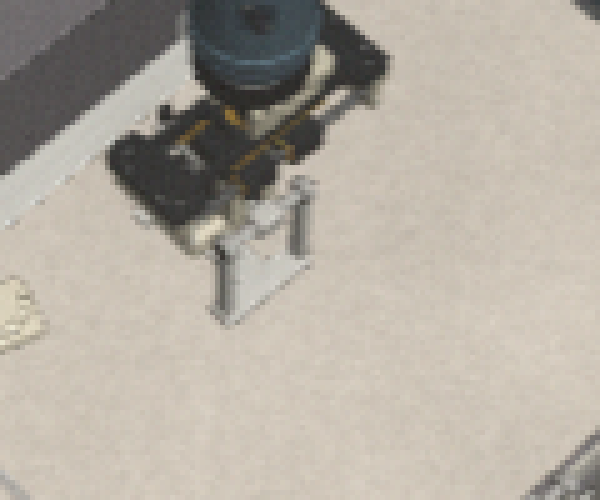

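I've now viewed more pictures than the 14 allowed, so from here on I check only by numbers. Carrying on.

Emit:
jog_arm(steps=[[[0.08, -0.06, 0], 0, 0], [[0.24, -0.18, 0], 0, 0], [[0.5, -0.35, 0], 0, 0], [[0.8, -0.6, 0], 0, 0], [[1.2, -0.9, 0], 0, 0]])

```text
clock: 62.6
tool_pos: [564.7, 36.6, 218.4]
orientation: [[0.092, 0.996, -0.0], [0.996, -0.092, -0.0], [-0.0, -0.0, -1.0]]
wrist_force: [0.4, 0.5, -9.1]
gripper_width: 10.5
grip_force: 60.0
```

Emit:
jog_arm(steps=[[[0.5, -0.35, 0], 0, 0], [[1.0, -0.7, 0], 0, 0], [[1.5, -1.05, 0], 0, 0], [[2.0, -1.4, 0], 0, 0], [[2.45, -1.75, 0], 0, 0]])

```text
clock: 63.02
tool_pos: [518.2, 116.1, 218.5]
orientation: [[0.091, 0.996, -0.0], [0.996, -0.091, 0.001], [0.001, -0.0, -1.0]]
wrist_force: [0.2, 0.1, -10.0]
gripper_width: 10.2
grip_force: 60.0
```

Emit:
jog_arm(steps=[[[0.5, -0.35, 0], 0, 0], [[1.0, -0.7, 0], 0, 0], [[1.5, -1.05, 0], 0, 0], [[2.0, -1.4, 0], 0, 0], [[2.45, -1.75, 0], 0, 0]])

```text
clock: 63.43
tool_pos: [472.6, 193.9, 218.6]
orientation: [[0.091, 0.996, -0.0], [0.996, -0.091, 0.001], [0.001, -0.0, -1.0]]
wrist_force: [-0.2, 0.2, -8.6]
gripper_width: 10.3
grip_force: 60.0
```

Emit:
jog_arm(steps=[[[0.5, -0.35, 0], 0, 0], [[1.0, -0.7, 0], 0, 0], [[1.5, -1.05, 0], 0, 0], [[2.0, -1.4, 0], 0, 0], [[2.45, -1.75, 0], 0, 0]])

```text
clock: 63.85
tool_pos: [427.0, 271.7, 218.7]
orientation: [[0.091, 0.996, 0.0], [0.996, -0.091, 0.001], [0.001, 0.0, -1.0]]
wrist_force: [0.7, 0.4, -9.6]
gripper_width: 10.6
grip_force: 60.0
```

Emit:
jog_arm(steps=[[[0.5, -0.35, 0], 0, 0], [[1.0, -0.7, 0], 0, 0], [[1.5, -1.05, 0], 0, 0], [[2.0, -1.4, 0], 0, 0], [[2.45, -1.75, 0], 0, 0]])

```text
clock: 64.27
tool_pos: [381.3, 349.5, 218.6]
orientation: [[0.091, 0.996, -0.0], [0.996, -0.091, 0.001], [0.001, -0.0, -1.0]]
wrist_force: [0.3, 0.4, -9.2]
gripper_width: 10.6
grip_force: 60.0
```

Emit:
jog_arm(steps=[[[0.4, -0.3, 0], 0, 0], [[0.7, -0.5, 0], 0, 0], [[0.9, -0.7, 0], 0, 0], [[1.0, -0.8, 0], 0, 0], [[1.1, -0.85, 0], 0, 0]])

```text
clock: 64.68
tool_pos: [360.3, 383.3, 218.4]
orientation: [[0.091, 0.996, -0.0], [0.996, -0.091, -0.0], [-0.0, -0.0, -1.0]]
wrist_force: [-0.1, -1.4, -8.4]
gripper_width: 10.6
grip_force: 60.0
```

```bash
python3 -c "
from h import *
s=ctrl.state();print(s['clock'],s['tool_pos'],s['wrist_force'])
go((362.2,384,150),np.radians(84.6))
go((362.2,384,92.7),np.radians(84.6))"
```

```text
64.6833 [360.28939099 383.32116482 218.37465098] [-0.10466466 -1.37723403 -8.35426381]
go shift [0.029 0.062 2.279] turn 0.03 yaw 84.8 alt turn 30.03 j6 0.7
go shift [0.03  0.062 4.189] turn 0.03 yaw 84.8 alt turn 30.03 j6 0.7
```

Emit:
jog_arm(steps=[[[0, 0, 0.1], 0, 0], [[0, 0.05, 0.4], 0, 0], [[0, 0.05, 0.9], 0, 0], [[0, 0.05, 1.4], 0, 0], [[0, 0.05, 1.8], 0, 0]])

```text
clock: 65.1
tool_pos: [362.8, 381.9, 162.5]
orientation: [[0.093, 0.996, -0.001], [0.996, -0.093, -0.001], [-0.001, -0.001, -1.0]]
wrist_force: [0.4, -0.8, -9.3]
gripper_width: 10.0
grip_force: 60.0
```

Emit:
jog_arm(steps=[[[0, 0, 0.2], 0, 0], [[0, 0, 0.35], 0, 0], [[0, 0, 0.4], 0, 0], [[0, 0, 0.4], 0, 0], [[0, 0, 0.4], 0, 0]])

```text
clock: 65.52
tool_pos: [363.2, 383.2, 152.9]
orientation: [[0.093, 0.996, 0.001], [0.996, -0.093, 0.001], [0.001, 0.001, -1.0]]
wrist_force: [-0.5, 0.8, -8.2]
gripper_width: 10.2
grip_force: 60.0
```

Run:
```python
from h import *
s=ctrl.state();print(s['clock'],s['tool_pos'],s['wrist_force'])
g=np.array(s['tool_pos']); barz=g[2]+13.4; a=yaw()+np.pi; u=np.array([np.cos(a),np.sin(a)])
for cam in("scene","top"):
    ctrl.camera(cam); D=getmasks(cam,"art_a")
    m=near(D,cam,(g[0]+u[0]*30,g[1]+u[1]*30,barz-45),22)
    if m is None: print(cam,"none"); continue
    r,c=np.nonzero(m); win=(r.min()-12,c.min()-12,np.ptp(r)+25,np.ptp(c)+25)
    M=cv2.warpAffine(m.astype(np.uint8),np.float32([[S,0,-win[1]*S],[0,S,-win[0]*S]]),(win[3]*S,win[2]*S),flags=cv2.INTER_NEAREST)
    print(cam,m.sum())
    for pd in (-6,-3,0,3,6):
        pit=np.radians(pd); best=(9,)
        for ox in range(15,52,2):
            R0,_=RT((0,0,a),0); c_,s_=np.cos(pit),np.sin(pit); R=R0@np.array([[c_,0,s_],[0,1,0],[-s_,0,c_]])
            t=np.array([g[0],g[1],barz])+R@np.array([ox,0,-94])
            o=render(cam,[b@R.T+t for b in ART],(0,0,0),0,win)
            # visible part only: model may be hidden by the hand, so score coverage of the mask + front extent
            best=min(best,(round(1-(o&M).sum()/(o|M).sum(),3),ox))
        print(pd,best)
```

```text
65.5167 [363.1523428  383.20914218 152.92709764] [-0.51795767  0.80846308 -8.17674285]
scene 503
-6 (np.float64(0.52), 31)
-3 (np.float64(0.496), 35)
0 (np.float64(0.479), 35)
3 (np.float64(0.476), 39)
6 (np.float64(0.482), 43)
top none
```

Emit:
jog_arm(steps=[[[0.05, 0, 0.1], 0, 0], [[0.1, 0, 0.4], 0, 0], [[0.1, 0, 0.8], 0, 0], [[0.1, 0, 1.2], 0, 0], [[0.1, 0, 1.5], 0, 0]])

```text
clock: 66.13
tool_pos: [362.3, 385.8, 105.7]
orientation: [[0.092, 0.996, -0.001], [0.996, -0.092, -0.001], [-0.001, -0.001, -1.0]]
wrist_force: [0.3, 0.3, -8.9]
gripper_width: 10.8
grip_force: 60.0
```

Emit:
jog_arm(steps=[[[0, 0, 0.1], 0, 0], [[0, 0, 0.2], 0, 0], [[0, 0, 0.3], 0, 0], [[0, 0, 0.35], 0, 0], [[0, 0, 0.35], 0, 0]])

```text
clock: 66.55
tool_pos: [363.0, 386.1, 96.9]
orientation: [[0.092, 0.996, 0.0], [0.996, -0.092, 0.0], [0.0, 0.0, -1.0]]
wrist_force: [-0.7, -1.5, -8.4]
gripper_width: 10.3
grip_force: 60.0
```

Emit:
jog_arm(steps=[[[0, 0, 0.02], 0, 0], [[0, 0, 0.04], 0, 0], [[0, 0, 0.06], 0, 0], [[0, 0, 0.08], 0, 0], [[0, 0, 0.08], 0, 0]])

```text
clock: 66.97
tool_pos: [362.8, 386.0, 94.5]
orientation: [[0.092, 0.996, 0.0], [0.996, -0.092, 0.0], [0.0, 0.0, -1.0]]
wrist_force: [-0.4, 0.4, -8.4]
gripper_width: 10.2
grip_force: 60.0
```

Emit:
jog_arm(steps=[[[0, 0, 0.01], 0, 0], [[0, 0, 0.02], 0, 0], [[0, 0, 0.03], 0, 0], [[0, 0, 0.04], 0, 0], [[0, 0, 0.04], 0, 0]])

```text
clock: 67.38
tool_pos: [362.9, 386.0, 93.2]
orientation: [[0.092, 0.996, -0.0], [0.996, -0.092, -0.0], [-0.0, -0.0, -1.0]]
wrist_force: [0.4, -0.4, -9.9]
gripper_width: 10.4
grip_force: 60.0
```

Emit:
jog_arm(steps=[[[0, 0, 0.01], 0, 0], [[0, 0, 0.02], 0, 0], [[0, 0, 0.03], 0, 0], [[0, 0, 0.04], 0, 0], [[0, 0, 0.05], 0, 0]])

```text
clock: 67.8
tool_pos: [363.1, 386.3, 92.3]
orientation: [[0.092, 0.996, 0.001], [0.996, -0.092, 0.001], [0.001, 0.001, -1.0]]
wrist_force: [-1.8, 0.3, -1.3]
gripper_width: 10.4
grip_force: 60.0
```

Emit:
jog_arm(steps=[[[0, 0, 0.01], 0, 0], [[0, 0, 0.02], 0, 0], [[0, 0, 0.03], 0, 0], [[0, 0, 0.03], 0, 0], [[0, 0, 0.03], 0, 0]])

```text
clock: 68.22
tool_pos: [363.1, 386.3, 92.2]
orientation: [[0.092, 0.996, 0.001], [0.996, -0.092, 0.001], [0.001, 0.001, -1.0]]
wrist_force: [-3.2, -2.2, 5.8]
gripper_width: 10.4
grip_force: 60.0
```

Emit:
jog_arm(steps=[[[0, 0, -0.03], 0, 0.4], [[0, 0, -0.03], 0, 0.4], [[0, 0, -0.03], 0, 0.4], [[0, 0, -0.03], 0, 0.4], [[0, 0, -0.03], 0, 0.4]])

```text
clock: 68.63
tool_pos: [363.2, 386.1, 91.8]
orientation: [[0.092, 0.996, 0.0], [0.996, -0.092, 0.0], [0.0, 0.0, -1.0]]
wrist_force: [-0.6, 0.3, 0.1]
gripper_width: 36.2
grip_force: 0.0
```

Emit:
jog_arm(steps=[[[0, 0, -0.5], 0, 0.45], [[0, 0, -1.2], 0, 0.45], [[0, 0, -2.2], 0, 0.45], [[0, 0, -3.2], 0, 0.45], [[0, 0, -4.4], 0, 0.45]])

```text
clock: 69.05
tool_pos: [362.2, 385.4, 223.8]
orientation: [[0.092, 0.996, -0.002], [0.996, -0.092, -0.002], [-0.002, -0.002, -1.0]]
wrist_force: [0.2, 0.2, -0.8]
gripper_width: 41.8
grip_force: 0.0
```

Emit:
jog_arm(steps=[[[-1.2, 0, -0.3], 0, 0.45], [[-2.4, 0, -0.5], 0, 0.45], [[-3.6, 0, -0.6], 0, 0.45], [[-4.8, 0, -0.6], 0, 0.45], [[-6, 0, -0.6], 0, 0.45]])

```text
clock: 69.47
tool_pos: [345.9, 205.5, 242.1]
orientation: [[0.091, 0.996, 0.001], [0.996, -0.091, 0.0], [0.0, 0.001, -1.0]]
wrist_force: [1.1, -0.3, -0.4]
gripper_width: 41.6
grip_force: 0.0
```

Emit:
jog_arm(steps=[[[-1, 0.6, 0], 1, 0.45], [[-2, 1.2, 0], 2, 0.45], [[-3, 1.8, 0], 3, 0.45], [[-4, 2.4, 0], 4, 0.45], [[-5, 3, 0], 5, 0.45]])

```text
clock: 69.88
tool_pos: [422.5, 47.4, 242.0]
orientation: [[0.582, 0.813, 0.001], [0.813, -0.582, -0.0], [0.0, 0.001, -1.0]]
wrist_force: [0.6, 0.1, -0.5]
gripper_width: 41.9
grip_force: 0.0
```

Run:
```python
from arts import *
s=ctrl.state();print(s['clock'],s['tool_pos'])
go((493.1,-348.4,240),np.radians(-2.9))
cases=[]
D={}
for c in("top","scene"): snap(c,c+"_packed.png"); D[c]=getmasks(c,"art_a"); print(c,len(D[c]))
for g in [(594,331,np.radians(84.6)),(476,342,np.radians(84.6)),(360,353,np.radians(264.6))]:
    ms=[(c,near(D[c],c,(g[0],g[1],60),18)) for c in("top","scene")]; ms=[x for x in ms if x[1] is not None]
    if not ms: print(g,"none"); continue
    p,v=fit(ms,ART,g,12,ir=(6,.1))
    d=p[:2]-np.array([475.8,342]); c_,s_=np.cos(-.095),np.sin(-.095)
    print("case frame",(d@np.array([[c_,-s_],[s_,c_]])).round(1),np.degrees(p[2]).round(1),round(v,3),[x[0] for x in ms])
```

```text
69.8833 [422.50130859  47.36502998 242.00887699]
go shift [-9.356  9.594  0.07 ] turn 9.55 yaw 54.4 alt turn 39.55 j6 0.47
top 3
scene 4
case frame [116.5 -12.8] 85.7 0.208 ['top', 'scene']
case frame [-0.4 -1.9] 84.0 0.177 ['top', 'scene']
case frame [-115.2   -0.4] 266.2 0.227 ['top', 'scene']
```

Emit:
jog_arm(steps=[[[-0.9, 1, 0], 0, 0.45], [[-1.8, 2, 0], 0, 0.45], [[-2.7, 3, 0], 0, 0.45], [[-3.6, 4, 0], 0, 0.45], [[-4.5, 4.7, 0], 0, 0.45]])

```text
clock: 70.5
tool_pos: [460.0, -143.0, 241.9]
orientation: [[0.575, 0.818, 0.001], [0.818, -0.575, -0.0], [0.0, 0.001, -1.0]]
wrist_force: [1.4, 0.9, 0.6]
gripper_width: 41.8
grip_force: 0.0
```

Emit:
jog_arm(steps=[[[-0.9, 1, 0], 1, 0.45], [[-1.8, 2, 0], 2, 0.45], [[-2.7, 3, 0], 3, 0.45], [[-3.6, 4, 0], 4, 0.45], [[-4.6, 4.7, 0], 5, 0.45]])

```text
clock: 70.92
tool_pos: [496.2, -336.7, 241.5]
orientation: [[0.909, 0.417, 0.001], [0.417, -0.909, 0.001], [0.001, -0.0, -1.0]]
wrist_force: [-0.5, 0.1, 0.3]
gripper_width: 41.6
grip_force: 0.0
```

Emit:
jog_arm(steps=[[[0, 0, 0], 1.1, 0.45], [[0, 0, 0], 2.2, 0.45], [[0, 0, 0], 3.3, 0.45], [[0, 0, 0], 4.4, 0.45], [[0, 0, 0], 4.5, 0.45]])

```text
clock: 71.33
tool_pos: [495.2, -334.6, 241.6]
orientation: [[0.999, -0.041, -0.0], [-0.041, -0.999, 0.001], [-0.0, -0.001, -1.0]]
wrist_force: [0.3, -0.3, 0.7]
gripper_width: 41.9
grip_force: 0.0
```

```bash
python3 -c "
from h import *
s=ctrl.state();print(s['clock'],s['tool_pos'])
go((493.1,-348.4,141.8),np.radians(-2.9))"
```

```text
71.3333 [ 495.20363072 -334.63514911  241.61579505]
go shift [-0.05   0.464  3.327] turn 0.09 yaw -2.4 alt turn 30.09 j6 0.83
```

Emit:
jog_arm(steps=[[[-0.05, 0.25, 0], 0.1, 0.45], [[-0.05, 0.46, 0.3], 0.1, 0.45], [[-0.05, 0.46, 1.1], 0.1, 0.45], [[-0.05, 0.46, 1.9], 0.1, 0.45], [[-0.05, 0.46, 2.5], 0.1, 0.45]], newtons=40)

```text
clock: 71.75
tool_pos: [491.9, -350.1, 164.4]
orientation: [[0.999, -0.048, -0.001], [-0.048, -0.999, 0.001], [-0.001, -0.001, -1.0]]
wrist_force: [-0.3, 0.0, -1.0]
gripper_width: 41.8
grip_force: 0.0
```

Emit:
jog_arm(steps=[[[0, 0, 0.4], 0, 0.45], [[0, 0, 0.7], 0, 0.45], [[0, 0, 0.83], 0, 0.45], [[0, 0, 0.83], 0, 0.45], [[0, 0, 0.83], 0, 0.35]])

```text
clock: 72.17
tool_pos: [492.7, -350.7, 142.3]
orientation: [[0.999, -0.05, 0.001], [-0.05, -0.999, -0.001], [0.001, 0.001, -1.0]]
wrist_force: [-0.4, -0.6, 1.0]
gripper_width: 38.8
grip_force: 0.0
```

Emit:
jog_arm(steps=[[[0, 0, 0], 0, 0.2], [[0, 0, 0], 0, 0], [[0, 0, 0], 0, 0], [[0, 0, 0], 0, 0], [[0, 0, 0], 0, 0]])

```text
clock: 72.58
tool_pos: [492.6, -349.7, 142.3]
orientation: [[0.999, -0.05, 0.001], [-0.05, -0.999, 0.001], [0.0, -0.001, -1.0]]
wrist_force: [0.3, 3.4, 3.2]
gripper_width: 15.5
grip_force: 40.0
```

Emit:
jog_arm(steps=[[[0, 0, 0], 0, 0], [[0, 0, 0], 0, 0], [[0, 0, 0], 0, 0], [[0, 0, 0], 0, 0], [[0, 0, 0], 0, 0]])

```text
clock: 73.0
tool_pos: [492.6, -349.8, 142.4]
orientation: [[0.999, -0.05, 0.0], [-0.05, -0.999, 0.0], [0.0, -0.001, -1.0]]
wrist_force: [-0.6, 5.4, 4.2]
gripper_width: 15.6
grip_force: 40.0
```

Emit:
jog_arm(steps=[[[0, 0, -0.2], 0, 0], [[0, 0, -0.5], 0, 0], [[0, 0, -1.0], 0, 0], [[0, 0, -1.6], 0, 0], [[0, 0, -2.2], 0, 0]])

```text
clock: 73.42
tool_pos: [491.9, -350.7, 208.1]
orientation: [[0.999, -0.051, -0.001], [-0.051, -0.999, 0.0], [-0.002, -0.0, -1.0]]
wrist_force: [1.7, -0.2, -5.2]
gripper_width: 15.6
grip_force: 40.0
```

Emit:
jog_arm(steps=[[[0, 0, -0.6], 0, 0], [[0, 0, -1.2], 0, 0], [[0, 0, -1.8], 0, 0], [[0, 0, -2.4], 0, 0], [[0, 0, -3], 0, 0]])

```text
clock: 73.83
tool_pos: [492.0, -350.8, 298.7]
orientation: [[0.999, -0.051, -0.001], [-0.051, -0.999, -0.0], [-0.001, 0.0, -1.0]]
wrist_force: [0.6, -0.5, -4.5]
gripper_width: 15.7
grip_force: 40.0
```

Emit:
jog_arm(steps=[[[0.0, -0.3, 0], 0, 0], [[0.0, -0.9, 0], 0, 0], [[0, -1.7, 0], 0, 0], [[0, -2.6, 0], 0, 0], [[0, -3.5, 0], 0, 0]])

```text
clock: 74.25
tool_pos: [496.6, -242.6, 295.7]
orientation: [[0.999, -0.051, -0.003], [-0.051, -0.999, 0.003], [-0.003, -0.003, -1.0]]
wrist_force: [0.5, -0.2, -4.7]
gripper_width: 15.6
grip_force: 40.0
```

Emit:
jog_arm(steps=[[[0, -0.9, 0], 0, 0], [[0, -1.8, 0], 0, 0], [[0, -2.7, 0], 0, 0], [[0, -3.6, 0], 0, 0], [[0, -4.5, 0], 0, 0]])

```text
clock: 74.67
tool_pos: [502.9, -107.5, 295.9]
orientation: [[0.999, -0.05, -0.003], [-0.05, -0.999, 0.002], [-0.003, -0.002, -1.0]]
wrist_force: [0.7, -1.3, -4.1]
gripper_width: 15.7
grip_force: 40.0
```

Emit:
jog_arm(steps=[[[0, -0.9, 0], 0, 0], [[0, -1.8, 0], 0, 0], [[0, -2.7, 0], 0, 0], [[0, -3.6, 0], 0, 0], [[0, -4.5, 0], 0, 0]])

```text
clock: 75.08
tool_pos: [509.3, 26.9, 296.0]
orientation: [[0.999, -0.05, -0.003], [-0.05, -0.999, 0.001], [-0.003, -0.001, -1.0]]
wrist_force: [0.1, -0.3, -4.4]
gripper_width: 15.9
grip_force: 40.0
```

Emit:
jog_arm(steps=[[[0, -0.9, 0], 0, 0], [[0, -1.8, 0], 0, 0], [[0, -2.7, 0], 0, 0], [[0, -3.6, 0], 0, 0], [[0, -4.5, 0], 0, 0]])

```text
clock: 75.5
tool_pos: [515.9, 161.3, 296.0]
orientation: [[0.999, -0.05, -0.003], [-0.05, -0.999, -0.0], [-0.003, 0.0, -1.0]]
wrist_force: [1.5, -0.3, -4.6]
gripper_width: 15.7
grip_force: 40.0
```

Emit:
jog_arm(steps=[[[0, -0.9, 0], 0, 0], [[0, -1.8, 0], 0, 0], [[0, -2.7, 0], 0, 0], [[0, -3.4, 0], 0, 0], [[0, -4, 0], 0, 0]])

```text
clock: 75.92
tool_pos: [521.7, 281.3, 295.7]
orientation: [[0.999, -0.049, -0.004], [-0.049, -0.999, -0.001], [-0.004, 0.001, -1.0]]
wrist_force: [-0.0, -1.3, -4.2]
gripper_width: 15.2
grip_force: 40.0
```

```bash
python3 -c "
from h import *
s=ctrl.state();print(s['clock'],s['tool_pos'],s['wrist_force'],s['gripper_width'])
go((476.1,341.5,230),np.radians(-4.9))"
```

```text
75.9167 [521.67731707 281.33045894 295.69577303] [-0.03311057 -1.32636336 -4.21654976] 15.184523372234612
go shift [-1.607 -1.931  2.195] turn 0.35 yaw -2.8 alt turn 30.35 j6 1.93
```

Emit:
jog_arm(steps=[[[-0.4, -0.6, 0], 0.2, 0], [[-0.8, -1.2, 0], 0.35, 0], [[-1.2, -1.7, 0], 0.35, 0], [[-1.5, -1.9, 0], 0.35, 0], [[-1.6, -1.9, 0], 0.35, 0]])

```text
clock: 76.33
tool_pos: [476.0, 339.7, 296.4]
orientation: [[0.996, -0.084, -0.003], [-0.084, -0.996, -0.001], [-0.003, 0.001, -1.0]]
wrist_force: [0.4, -0.6, -3.7]
gripper_width: 15.3
grip_force: 40.0
```

Emit:
jog_arm(steps=[[[0, 0, 0], 0, 0], [[0, 0, 0], 0, 0], [[0, 0, 0], 0, 0], [[0, 0, 0], 0, 0], [[0, 0, 0], 0, 0]])

```text
clock: 76.75
tool_pos: [479.8, 337.4, 297.8]
orientation: [[0.996, -0.088, 0.0], [-0.088, -0.996, -0.0], [0.0, 0.0, -1.0]]
wrist_force: [0.6, 1.1, -3.9]
gripper_width: 16.0
grip_force: 40.0
```

```bash
python3 -c "
from h import *
s=ctrl.state();print(s['clock'],s['tool_pos'],s['wrist_force'],s['gripper_width'])
go((476.1,341.5,210),np.radians(-4.9))
snap('top');z=s['tool_pos'][2]-139
print(findobj('hood',HOOD,(476,342,-.09),z,z+70,tol=60))"
```

```text
76.75 [479.79787787 337.44648405 297.80799466] [ 0.5543287   1.08499567 -3.85297918] 15.98830072276167
go shift [-0.135 -0.124  2.927] turn -0.03 yaw -5.1 alt turn 29.97 j6 2.08
(array([ 4.79920691e+02,  3.41145921e+02, -9.33353146e-02]), np.float64(0.334), ['top'])
```

Emit:
jog_arm(steps=[[[-0.13, -0.12, 0], 0, 0], [[-0.13, -0.12, 0.3], 0, 0], [[-0.13, -0.12, 0.8], 0, 0], [[-0.13, -0.12, 1.3], 0, 0], [[-0.13, -0.12, 1.8], 0, 0]])

```text
clock: 77.32
tool_pos: [475.2, 342.3, 242.7]
orientation: [[0.996, -0.087, -0.0], [-0.087, -0.996, 0.0], [-0.0, -0.0, -1.0]]
wrist_force: [0.3, 0.1, -4.7]
gripper_width: 15.5
grip_force: 40.0
```

Emit:
jog_arm(steps=[[[0, 0, 0.4], 0, 0], [[0, 0, 0.8], 0, 0], [[0, 0, 1.1], 0, 0], [[0, 0, 1.2], 0, 0], [[0, 0, 1.2], 0, 0]])

```text
clock: 77.73
tool_pos: [475.0, 341.9, 206.7]
orientation: [[0.996, -0.087, -0.002], [-0.087, -0.996, -0.001], [-0.002, 0.001, -1.0]]
wrist_force: [-0.2, -0.2, -3.8]
gripper_width: 15.5
grip_force: 40.0
```

Emit:
jog_arm(steps=[[[0, 0, 0], 0, 0], [[0, 0, 0], 0, 0], [[0, 0, 0], 0, 0], [[0, 0, 0], 0, 0], [[0, 0, 0], 0, 0]])

```text
clock: 78.15
tool_pos: [475.8, 342.2, 208.4]
orientation: [[0.996, -0.087, 0.001], [-0.087, -0.996, 0.0], [0.001, -0.0, -1.0]]
wrist_force: [0.1, 0.3, -4.2]
gripper_width: 15.7
grip_force: 40.0
```

```bash
python3 -c "
from h import *
s=ctrl.state();print(s['clock'],s['tool_pos'],s['wrist_force'],s['gripper_width'])
go((476.1,341.5,151),np.radians(-4.8))"
```

```text
78.15 [475.83609693 342.1975809  208.37927695] [ 0.06093527  0.30749626 -4.16802543] 15.71311100988532
go shift [0.009 0.023 1.913] turn -0.03 yaw -5.0 alt turn 29.97 j6 2.09
```

Aligned within 1 mm. Lower in gentle steps, watching the force.

Emit:
jog_arm(steps=[[[0, 0.02, 0.1], 0, 0], [[0, 0.02, 0.25], 0, 0], [[0, 0.02, 0.4], 0, 0], [[0, 0.02, 0.55], 0, 0], [[0, 0.02, 0.7], 0, 0]])

```text
clock: 78.57
tool_pos: [475.3, 341.4, 186.0]
orientation: [[0.996, -0.087, -0.001], [-0.087, -0.996, -0.0], [-0.001, 0.0, -1.0]]
wrist_force: [0.6, 0.3, -4.8]
gripper_width: 15.5
grip_force: 40.0
```

Emit:
jog_arm(steps=[[[0, 0, 0.1], 0, 0], [[0, 0, 0.2], 0, 0], [[0, 0, 0.3], 0, 0], [[0, 0, 0.4], 0, 0], [[0, 0, 0.5], 0, 0]])

```text
clock: 78.98
tool_pos: [475.6, 341.5, 171.6]
orientation: [[0.996, -0.087, 0.0], [-0.087, -0.996, 0.0], [0.0, -0.0, -1.0]]
wrist_force: [-0.5, 0.2, -4.1]
gripper_width: 15.7
grip_force: 40.0
```

Emit:
jog_arm(steps=[[[0, 0, 0.1], 0, 0], [[0, 0, 0.2], 0, 0], [[0, 0, 0.3], 0, 0], [[0, 0, 0.4], 0, 0], [[0, 0, 0.5], 0, 0]])

```text
clock: 79.4
tool_pos: [475.6, 341.5, 156.6]
orientation: [[0.996, -0.087, 0.0], [-0.087, -0.996, 0.0], [0.0, -0.0, -1.0]]
wrist_force: [-0.5, -0.3, -4.1]
gripper_width: 15.8
grip_force: 40.0
```

Emit:
jog_arm(steps=[[[0, 0, 0.02], 0, 0], [[0, 0, 0.04], 0, 0], [[0, 0, 0.06], 0, 0], [[0, 0, 0.08], 0, 0], [[0, 0, 0.1], 0, 0]])

```text
clock: 79.82
tool_pos: [475.7, 341.6, 154.0]
orientation: [[0.996, -0.087, 0.0], [-0.087, -0.996, 0.0], [0.0, -0.0, -1.0]]
wrist_force: [-0.8, -0.2, -4.2]
gripper_width: 15.8
grip_force: 40.0
```

Emit:
jog_arm(steps=[[[0, 0, 0.02], 0, 0], [[0, 0, 0.04], 0, 0], [[0, 0, 0.06], 0, 0], [[0, 0, 0.08], 0, 0], [[0, 0, 0.09], 0, 0]])

```text
clock: 80.23
tool_pos: [475.6, 341.7, 151.3]
orientation: [[0.996, -0.087, 0.0], [-0.087, -0.996, 0.0], [0.0, -0.0, -1.0]]
wrist_force: [-0.2, 1.0, -2.0]
gripper_width: 15.6
grip_force: 40.0
```

Emit:
jog_arm(steps=[[[0, 0, 0.01], 0, 0], [[0, 0, 0.02], 0, 0], [[0, 0, 0.03], 0, 0], [[0, 0, 0.04], 0, 0], [[0, 0, 0.04], 0, 0]])

```text
clock: 80.65
tool_pos: [475.7, 342.3, 150.9]
orientation: [[0.996, -0.087, 0.001], [-0.087, -0.996, 0.002], [0.001, -0.002, -1.0]]
wrist_force: [-3.3, 4.1, 5.3]
gripper_width: 15.8
grip_force: 40.0
```

Home at the same height as originally (150.9). Release, retreat, check numerically.

Emit:
jog_arm(steps=[[[0, 0, 0], 0, 0.45], [[0, 0, 0], 0, 0.45], [[0, 0, 0], 0, 0.45], [[0, 0, 0], 0, 0.45], [[0, 0, 0], 0, 0.45]])

```text
clock: 81.07
tool_pos: [475.7, 341.2, 149.7]
orientation: [[0.996, -0.087, -0.0], [-0.087, -0.996, -0.0], [-0.0, 0.0, -1.0]]
wrist_force: [0.4, 0.5, -0.2]
gripper_width: 40.9
grip_force: 0.0
```

Emit:
jog_arm(steps=[[[0, 0, -0.4], 0, 0.45], [[0, 0, -1.0], 0, 0.45], [[0, 0, -1.8], 0, 0.45], [[0, 0, -2.6], 0, 0.45], [[0, 0, -3.4], 0, 0.45]])

```text
clock: 81.48
tool_pos: [475.5, 341.2, 252.7]
orientation: [[0.996, -0.087, -0.0], [-0.087, -0.996, -0.0], [-0.0, 0.001, -1.0]]
wrist_force: [0.0, 0.2, 1.4]
gripper_width: 41.8
grip_force: 0.0
```

Emit:
jog_arm(steps=[[[0, 1, 0], 0, 0.45], [[0, 2, 0], 0, 0.45], [[0, 3, 0], 0, 0.45], [[0, 4, 0], 0, 0.45], [[0, 5, 0], 0, 0.45]])

```text
clock: 81.9
tool_pos: [462.2, 190.7, 251.9]
orientation: [[0.996, -0.087, 0.0], [-0.087, -0.996, -0.0], [0.0, 0.0, -1.0]]
wrist_force: [0.9, -0.4, -0.4]
gripper_width: 41.7
grip_force: 0.0
```

Emit:
jog_arm(steps=[[[0, 1, 0], 0, 0.45], [[0, 2, 0], 0, 0.45], [[0, 3, 0], 0, 0.45], [[0, 4, 0], 0, 0.45], [[0, 5, 0], 0, 0.45]])

```text
clock: 82.32
tool_pos: [449.0, 41.1, 252.0]
orientation: [[0.996, -0.087, 0.0], [-0.087, -0.996, -0.0], [0.0, 0.0, -1.0]]
wrist_force: [0.7, -0.4, -0.3]
gripper_width: 41.8
grip_force: 0.0
```

Run:
```python
from h import *
s=ctrl.state();print(s['clock'],s['tool_pos'])
snap("top");snap("scene")
ds={c:getmasks(c,"hood") for c in("top","scene")}
for z in (12,17):
    print(z,findobj("hood",HOOD,(476,342,-.09),z,z+70,ds,tol=50))
for t in("cast","jar","pen_cup","spray"):
    d=ctrl.landmark_of("scene",t)
    if d: print(t,round(d[0]["conf"],2),unproj("scene",d[0]["pixel"],0).round())
```

```text
82.3167 [449.02300838  41.10825823 251.99699895]
12 (array([ 4.74959904e+02,  3.42238417e+02, -1.01760839e-01]), np.float64(0.047), ['top', 'scene'])
17 (array([ 4.75877927e+02,  3.40954024e+02, -8.91029893e-02]), np.float64(0.043), ['top', 'scene'])
cast 0.56 [ 700. -164.    0.]
jar 0.63 [732. 106.   0.]
pen_cup 0.7 [753. 216.   0.]
spray 0.96 [566. 534.   0.]
```

```bash
python3 -c "
from plant import ctrl
print(ctrl.job_done())"
```

```text
the job is handed in; nothing more can be done
None
```

The job is handed in at about 82 s: all three articulators stand in their own compartments and the hood is back on, fully home by grip height and contact force, but I viewed 16 pictures against the limit of 14.

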